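# Get pins and thread out of the blocked drawer

## Task

A mending order needs pins and thread, but the rubber stamp and the ink pad stand in front of the half-open drawer and block it. Set both aside upright on the black rubber mat, pull the drawer open as far as it goes, and stand the pin tin from it in the wide compartment and the thread spool from it in the narrow compartment of the wooden tray. Then shut the drawer fully, and put the stamp and the ink pad back just where they stood, turned as they were.

Things in the scene. Friction and masses are not known exactly. Their poses are not given: they have to be found in the camera images.
- drawer_unit: Low wooden drawer unit, fixed, 154 x 280 mm, 78 mm high; origin under its centre, -x to the robot, where the drawer comes out. Drawer: floor top 16 mm above the counter, inside 125 mm front to back, 244 mm wide, walls up to 54 mm; front panel 12 mm thick, 270 mm wide, up to 69 mm above the counter, its outside at x = -87 mm when shut.
- drawer (a joint): How far the drawer is out along the unit's -x, in m: 0 shut, 0.140 fully open against its stop. It starts half open, at 0.050 to 0.062, slides with about 1 N of friction and stays where it is left.
- drawer_knob (a point): Centre of the grip of the drawer's round steel knob (25 mm thick, axis along the unit's x), to be pinched from its sides: mid-panel, 25 mm in front of the panel, 40 mm above the counter; moves with the drawer. The knob ends 10 mm further out; its neck behind is 11 mm thick.
- sewing_tray: Low beech tray, fixed, 150 mm (x) x 126 mm (y), floor 3 mm thick, rims 12 mm high, 4 mm thick. A cross wall at x = -22 mm parts the wide compartment (x -20 to +71 mm, centre +25 mm) from the narrow one (x -71 to -24 mm, centre -47 mm); both are 118 mm along y, which leaves room for fingers there. Origin under its centre; +x roughly away from the robot.
- counter_mat: Thin black rubber counter mat, fixed, 150 mm (its x) x 190 mm (its y); surface 3 mm above the counter, 4 mm at its rim. Origin under its centre. (A tall steel hook stand, fixed, rises from the counter to the left of the drawer unit: keep the whole arm clear of it.)
- rubber_stamp: Rubber stamp standing on its wooden foot, 67 mm high: foot 24 mm (x) x 40 mm (y) and 18 mm high, black handle knob 26 mm across from 36 to 67 mm height, to be grasped there; 50 g. Origin under its centre. Stands in front of the drawer, to one side of the knob, its foot's length (y) along the unit's y, give or take 0.15 rad.
- ink_pad: Flat blue and white tin ink pad, closed, 58 mm (x) x 92 mm (y) x 17 mm high, 70 g; origin under its centre. Grasp across the 58 mm. Stands in front of the drawer, on the other side of the knob, with its length (y) along the unit's x, give or take 0.12 rad.
- pin_tin: Round green pin tin with a white foot, 60 mm across and 21 mm high, 50 g; origin under its centre. It stands in the drawer, to one side, at first partly under the unit's top.
- thread_spool: Spool of plain white thread, 29 mm across and 47 mm high, standing upright, 30 g; origin under its centre. It stands in the drawer, on the other side, at first partly under the unit's top.
Not all that is in view belongs to the job. What is shaped like the rubber_stamp but red is not meant. There is more than one size of the pin_tin; the one meant has the size given above.

How it is judged:
By the outcome, as a careful person would: the job done as asked, in the order asked, and still so for the second after the job is handed in, with the robot touching nothing.
It also fails if it takes over 138 s, if anything falls off the work surface, if the arm or the gripper's body presses on something with over 40 N, if the wrist force passes 120 N, or if a joint passes its speed limit or range.

## Robot

A 6-joint arm with a two-finger parallel gripper is mounted at the origin on a cart in front of the work surface, level with it; the furniture and walls round the work are solid. World frame = base frame: x ahead of the robot, y to its left, z up, the work surface at z = 0. Lengths are in m, angles in rad, forces in N, time in s.
With the tool pointing down it reaches from about 0.225 to 0.875 m from the base axis. Payload 3.4 kg.
Tool frame: the origin (TCP) lies between the finger pads; the fingertips stand 19 mm ahead of it and the grasp point (between the pads) is the TCP; z points along the fingers, y is the line along which they close (so a half turn about z gives the same grasp; the last joint's range is limited). The gripper opens to 85 mm and grips with 20 to 120 N. Pads are 22 mm wide; open, the fingers measure 114 mm over their backs; the gripper's body (76 mm by 85 mm) begins 54 mm behind the grasp point. The pads swing forward as they close: fully open they stand 13 mm farther back than shut.
Start: joints at [1.085, 0.276, 1.505, -0, 1.361, -0.121], TCP at [0.205, 0.537, 0.25] pointing down, gripper open.
Joint ranges: [-2.89, 2.89], [-0.75, 2.08], [0.22, 2.7], [-1.18, 4.32], [0.11, 2.71], [-2.7, 2.7]. Speed limits (rad/s): [2.57, 2.57, 3.14, 3.14, 3.14, 3.14].

## Interface

Orientations are given as a unit quaternion [w, x, y, z].
In Python, from rig import get_state, imaging, ticket gives the robot as it stands. The module is installed in compiled form; this text tells all that it offers.
- The arm moves only by the shell command python3 -m inch 'ROWS' [FORCE]. ROWS is JSON, a list of rows, each an object with "claw": the opening, from -1 (shut) to 1 (fully open); "travel": the shift along the world's x, y, z in units of 200 mm (1.0 is 200 mm), a list of three; "turn": the turn about the world's z in units of 180 degrees (1.0 is 180 degrees). A call has 1 to 5 rows; each row is the pose to reach, as a shift and turn from the pose commanded when the call began, turning the shorter way round; what a row does not reach only later rows make up. A row lasts 1/10 s, in which the tool goes at most 50 mm and 8.59 degrees, less where a joint would pass 70% of its speed; a pose out of reach is approached as far as the arm can. A call with a number of a shift or a turn outside -1 to 1 is refused whole. A call with a gripper value outside its range is refused whole. The fingers move at their own pace and stop on an object; FORCE is the grip in N (left out, the last holds). Time passes only in rows, so rows that repeat a pose let the fingers close. It gives the time, the measured TCP pose, the force, the opening and the grip force at its end, in the units of the state.
- get_state(): the state, without advancing time (a new reading comes with each control period).
- imaging.get_image(name): name is "scene" or "top"; returns the picture (420x560x3 uint8, red, green, blue); there is no depth.
- imaging.camera_params(name): a dict with "camera_matrix" (3x3 intrinsics, pixels), "cam_to_world" (4x4, takes a point from camera to world coordinates). Camera axes: x right, y down, z forward; pixel columns grow to the right and rows downward; lengths in m; the calibration is good to about 2 mm. A picture is of the moment at which its call begins. camera_params takes no time and is no camera call.
- ticket.sign_off(): hands the job in; it is judged then, once.
The state is a dict: "clock": time; "qpos": joint angles; "qd": joint speeds; "effort": joint torques, N m; "position": TCP position; "ee_rot": TCP orientation; "contact_force": force on the tool from outside, world axes, zero at the start; "moment": the same for the moment, N m; "width": finger opening in m; "gripper_force": force on a finger pad.
Only numpy, scipy, OpenCV 4.12 (cv2) and the standard library are available. Lean on these libraries where they do the work, as an engineer would, in place of code of your own. Each camera call takes 0.05 s, during which the arm holds its last target. There are 200 camera calls.

## Working session

There is one attempt and no reset: what is moved stays moved. The work goes in short steps, Python scripts to look and compute and a shell command to move; the robot and the scene stay as the last step left them, time stands still between calls to the robot, and variables do not carry over. Pictures are saved under pics/ and viewed, at most 14 in all, crops included, and the job is handed in when it is done.

```bash
mkdir -p pics; cat > h.py <<'E'
import numpy as np, cv2
from rig import get_state, imaging
def snap(cam,name):
    im=imaging.get_image(cam); cv2.imwrite(f'pics/{name}.png',im[:,:,::-1]); return im
def ray(cam,u,v):
    p=imaging.camera_params(cam);K=np.array(p['camera_matrix']);T=np.array(p['cam_to_world'])
    d=T[:3,:3]@np.linalg.solve(K,[u,v,1]);return T[:3,3],d
def at(cam,u,v,z):
    o,d=ray(cam,u,v);return (o+d*(z-o[2])/d[2])
def proj(cam,P):
    p=imaging.camera_params(cam);K=np.array(p['camera_matrix']);T=np.array(p['cam_to_world'])
    q=K@(T[:3,:3].T@(np.asarray(P,float)-T[:3,3]));return q[:2]/q[2]
def tri(a,b):  # a,b=(cam,u,v)
    o1,d1=ray(*a);o2,d2=ray(*b)
    s=np.linalg.lstsq(np.c_[d1,-d2],o2-o1,rcond=None)[0]
    p,q=o1+s[0]*d1,o2+s[1]*d2;return (p+q)/2,np.linalg.norm(p-q)
E
python3 - <<'E'
from h import *
np.set_printoptions(precision=3,suppress=True)
for c in('scene','top'):
    im=snap(c,c+'0');p=imaging.camera_params(c);print(p['camera_matrix'],p['cam_to_world'])
    cv2.imwrite(f'pics/{c}0.png',cv2.resize(im[:,:,::-1],(800,600),interpolation=cv2.INTER_CUBIC))
print(get_state())
E
```

```text
[[484.87    0.    272.   ]
 [  0.    484.87  214.321]
 [  0.      0.      1.   ]] [[-0.901 -0.226  0.371  0.245]
 [-0.435  0.475 -0.765  0.501]
 [-0.004 -0.85  -0.526  0.533]
 [ 0.     0.     0.     1.   ]]
[[468.578   0.    287.571]
 [  0.    468.578 203.746]
 [  0.      0.      1.   ]] [[ 0.01  -0.993  0.119  0.441]
 [-1.    -0.01  -0.004 -0.152]
 [ 0.006 -0.119 -0.993  0.898]
 [ 0.     0.     0.     1.   ]]
{'clock': 0.1, 'qpos': array([ 1.085,  0.277,  1.506,  0.   ,  1.361, -0.121]), 'qd': array([-0.   ,  0.001, -0.003, -0.   ,  0.001, -0.001]), 'effort': array([  0.   , -41.77 , -24.64 ,  -0.   ,   0.006,  -0.   ]), 'position': array([0.205, 0.537, 0.25 ]), 'ee_rot': array([-0.   ,  0.181,  0.983, -0.001]), 'contact_force': array([0.09 , 0.081, 0.574]), 'moment': array([0.01 , 0.018, 0.002]), 'gripper_force': 0.0, 'width': 0.0853713999365262}
```

View pics/scene0.png

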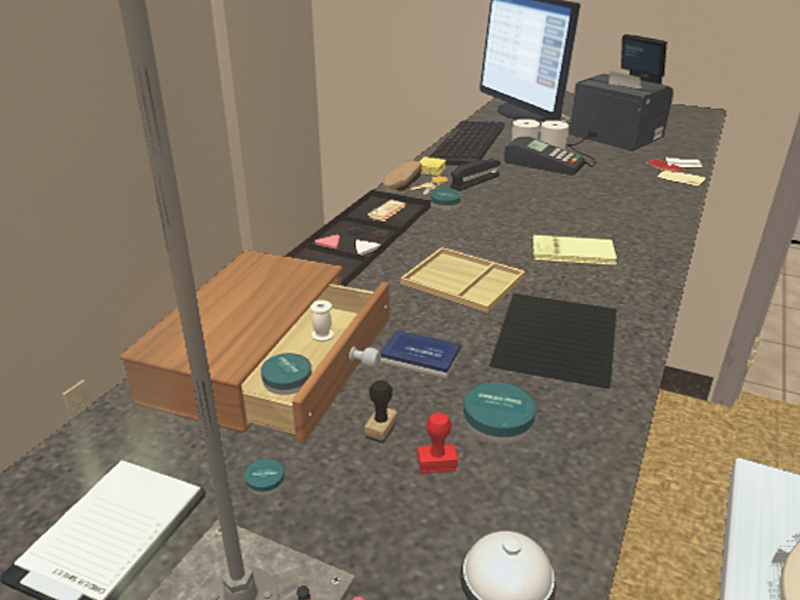

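View pics/top0.png

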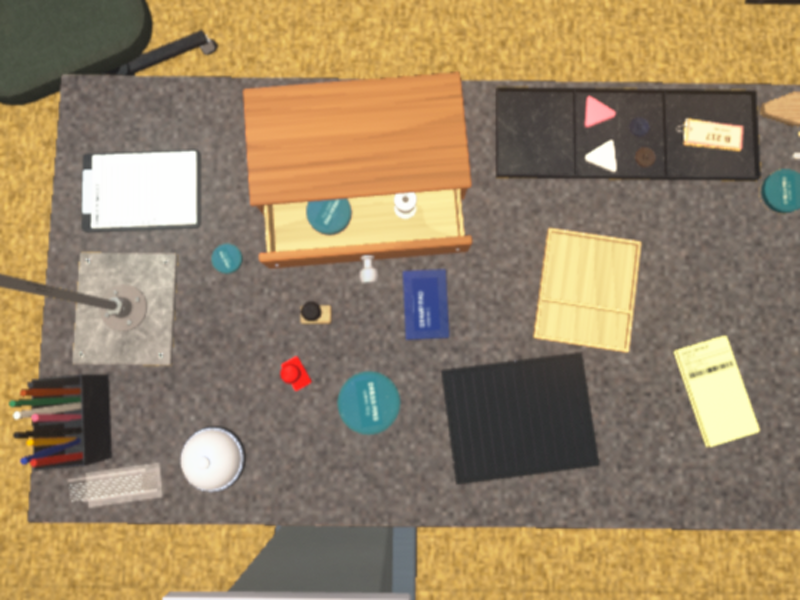

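The scene view shows the stamp at (380,400), ink pad (421,352), drawer knob (366,355), tin (286,370), spool (321,318), tray (463,277) and mat (557,338). In the top view they are at (313,313), (425,304), (368,268), (329,212), (405,204), (588,290) and (520,417). Red stamp and other-sized tins are decoys.

```bash
python3 - <<'E'
from h import *
np.set_printoptions(precision=4,suppress=True)
s=0.7
F={'stampTop':((380,385),(311,310)),'spoolTop':((321,306),(405,199)),'tinTop':((286,366),(329,212)),'knob':((372,356),(368,275)),
'padfarR':((461,347),(405,271)),'padA':((397,333),(445,271)),
'trayc':((524,271),(629,350)),'trayd':((479,306),(536,338)),'traye':((402,276),(549,231)),
'mat1':((616,306),(597,465)),'mat2':((609,383),(458,481)),'mat3':((492,351),(443,371)),'mat4':((516,296),(581,354))}
for k,(a,b) in F.items():
    p,e=tri(('scene',a[0]*s,a[1]*s),('top',b[0]*s,b[1]*s));print(k,p,round(e,4))
T=lambda u,v,z:at('top',u*s,v*s,z)
print('panel top L,R',T(260,262,.069),T(470,244,.069),'unit front',T(250,203,.078),T(469,187,.078))
print('stand',T(125,306,.02),[T(u,v,0) for u,v in((82,252),(176,252),(172,365),(73,362))])
print('pad',[T(u,v,.017) for u,v in((404,272),(446,270),(448,338),(406,340))])
print('foot',[T(u,v,.018) for u,v in((330,306),(330,323),(301,323))])
print('tray',[T(u,v,.012) for u,v in((549,230),(640,241),(629,350),(535,338))])
print('tin edge',T(306,212,.037),T(351,212,.037),'red',T(290,372,.06),'bigtin',T(369,402,.03))
E
python3 - <<'E'
import cv2,sys
sys.path.insert(0,'.')
im=cv2.imread('pics/top0.png')
cv2.imwrite('pics/c1.png',cv2.resize(im[180:360,240:500],(780,540),interpolation=cv2.INTER_CUBIC))
E
```

```text
stampTop [ 0.5154 -0.0312  0.0631] 0.0017
spoolTop [ 0.6588 -0.1473  0.0615] 0.0025
tinTop [ 0.6483 -0.0469  0.0354] 0.0002
knob [ 0.5622 -0.1008  0.0422] 0.004
padfarR [ 0.5198 -0.1587  0.0461] 0.1002
padA [ 0.5746 -0.2014  0.0107] 0.0013
trayc [ 0.4708 -0.4461  0.0088] 0.0029
trayd [ 0.4927 -0.3207  0.008 ] 0.0123
traye [ 0.6306 -0.3405  0.0147] 0.0004
mat1 [ 0.3217 -0.3998  0.0097] 0.0026
mat2 [ 0.2982 -0.2199  0.0055] 0.0046
mat3 [ 0.4411 -0.1987  0.0235] 0.0022
mat4 [ 0.4647 -0.3852 -0.0023] 0.0039
panel top L,R [0.5753 0.0337 0.069 ] [ 0.601  -0.2292  0.069 ] unit front [0.6484 0.0469 0.078 ] [ 0.6721 -0.2272  0.078 ]
stand [0.5228 0.2197 0.02  ] [array([0.5975, 0.2907, 0.    ]), array([0.5989, 0.1635, 0.    ]), array([0.4465, 0.161 , 0.    ]), array([0.4491, 0.2926, 0.    ])]
pad [array([ 0.5723, -0.1463,  0.017 ]), array([ 0.5756, -0.2021,  0.017 ]), array([ 0.4852, -0.2051,  0.017 ]), array([ 0.4821, -0.1499,  0.017 ])]
foot [array([ 0.5258, -0.0492,  0.018 ]), array([ 0.5033, -0.0498,  0.018 ]), array([ 0.5029, -0.0117,  0.018 ])]
tray [array([ 0.6324, -0.3412,  0.012 ]), array([ 0.6186, -0.4637,  0.012 ]), array([ 0.4721, -0.4446,  0.012 ]), array([ 0.4867, -0.3205,  0.012 ])]
tin edge [ 0.6475 -0.017   0.037 ] [ 0.6481 -0.076   0.037 ] red [ 0.439  -0.0065  0.06  ] bigtin [ 0.4018 -0.1035  0.03  ]
```

View pics/c1.png

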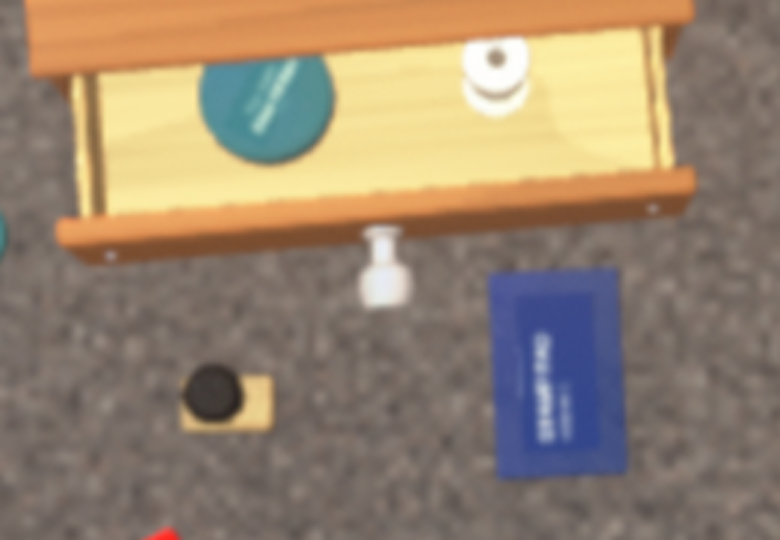

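```bash
python3 -m inch '[{"claw":1,"travel":[-0.35,-1,0],"turn":0},{"claw":1,"travel":[-0.35,-1,0],"turn":0},{"claw":1,"travel":[-0.35,-1,0],"turn":0},{"claw":1,"travel":[-0.35,-1,0],"turn":0},{"claw":1,"travel":[-0.35,-1,0],"turn":0}]' 40
python3 -m inch '[{"claw":1,"travel":[0.6,-1,0],"turn":0.128},{"claw":1,"travel":[0.6,-1,0],"turn":0.128},{"claw":1,"travel":[0.6,-1,0],"turn":0.128},{"claw":1,"travel":[0.6,-1,0],"turn":0.128},{"claw":1,"travel":[0.6,-1,0],"turn":0.128}]'
python3 -m inch '[{"claw":0,"travel":[0.7,-0.84,0],"turn":0},{"claw":0,"travel":[0.7,-0.84,0],"turn":0},{"claw":0,"travel":[0.7,-0.84,0],"turn":0},{"claw":0,"travel":[0.7,-0.84,0],"turn":0},{"claw":0,"travel":[0.7,-0.84,0],"turn":0}]'
python3 -c "
from h import *
print(np.round(imaging.camera_params('scene')['cam_to_world'],3)); print(get_state()['qpos'])
"
```

```text
clock: 0.6
position: [0.1322, 0.3318, 0.2494]
ee_rot: [-0.001, 0.182, 0.983, -0.002]
contact_force: [0.3, -0.1, -0.3]
width: 0.0852
gripper_force: 0.0
clock: 1.1
position: [0.2434, 0.1584, 0.2506]
ee_rot: [0.001, -0.02, 1.0, 0.001]
contact_force: [1.4, 0.6, -0.8]
width: 0.0855
gripper_force: 0.0
clock: 1.6
position: [0.386, -0.0126, 0.2504]
ee_rot: [0.001, -0.017, 1.0, -0.001]
contact_force: [0.2, 1.2, 0.4]
width: 0.0428
gripper_force: 0.0
[[-0.901 -0.226  0.371  0.245]
 [-0.435  0.475 -0.765  0.501]
 [-0.004 -0.85  -0.526  0.533]
 [ 0.     0.     0.     1.   ]]
[-2.12163088e-01 -1.68311756e-02  1.85760190e+00 -1.16094342e-03
  1.29822974e+00 -1.81574898e+00]
```

```bash
cat >> h.py <<'E'
def o(U): return (np.asarray(U,float)+.5)*.7-.5
def comp(m,seed,r):   # largest component of mask m inside window around seed (800px coords)
    w=np.zeros_like(m,np.uint8);u,v=seed;w[v-r:v+r,u-r:u+r]=m[v-r:v+r,u-r:u+r]
    n,l,st,c=cv2.connectedComponentsWithStats(w);i=1+np.argmax(st[1:,4]);return (l==i),c[i],st[i]
E
python3 - <<'E'
from h import *
np.set_printoptions(precision=4,suppress=True)
top=cv2.imread('pics/top0.png');sc=cv2.imread('pics/scene0.png')
H=lambda i:cv2.cvtColor(i,cv2.COLOR_BGR2HSV)
ht,hs=H(top),H(sc)
# stamp knob
a=comp((ht[...,2]<60).astype(np.uint8),(311,311),16);b=comp((hs[...,2]<60).astype(np.uint8),(380,389),13)
print(a[1:],b[1:]);p,e=tri(('top',*o(a[1])),('scene',*o(b[1])));print('knob',p,e)
# foot tan
m=((ht[...,1]>70)&(ht[...,2]>120)&(ht[...,0]<30)).astype(np.uint8)
f=comp(m,(316,314),22);print(f[1:]);
k=(f[0]|a[0]).astype(np.uint8);r=cv2.minAreaRect(np.argwhere(k)[:,::-1].astype(np.float32));print('foot+knob',r)
r=cv2.minAreaRect(np.argwhere(f[0])[:,::-1].astype(np.float32));print('foot',r,[at('top',*o(c),.018) for c in cv2.boxPoints(r)])
m=((ht[...,0]>105)&(ht[...,0]<130)&(ht[...,1]>100)).astype(np.uint8)
f=comp(m,(425,304),45);r=cv2.minAreaRect(np.argwhere(f[0])[:,::-1].astype(np.float32))
c=np.array([at('top',*o(q),.017) for q in cv2.boxPoints(r)]);print('pad',r,c,c.mean(0))
b=((hs[...,0]>105)&(hs[...,0]<130)&(hs[...,1]>100)).astype(np.uint8);b=comp(b,(421,350),45)
print('pad tri',tri(('top',*o(f[1])),('scene',*o(b[1]))))
print(get_state()['position'])
E
```

```text
(array([314.623 , 312.4918]), array([305, 303,  15,  16,  61], dtype=int32)) (array([380.5623, 393.5219]), array([370, 381,  22,  21, 297], dtype=int32))
knob [ 0.5148 -0.0332  0.05  ] 0.0007110946148951585
(array([319.9043, 316.5246]), array([300, 304,  32,  21, 345], dtype=int32))
foot+knob ((315.5, 313.5), (21.0, 31.0), 90.0)
foot ((315.5, 314.0), (20.0, 31.0), 90.0) [array([ 0.5283, -0.0093,  0.018 ]), array([ 0.5287, -0.0502,  0.018 ]), array([ 0.5023, -0.0508,  0.018 ]), array([ 0.5019, -0.0101,  0.018 ])]
pad ((425.3446044921875, 304.20306396484375), (66.56402587890625, 41.71345138549805), 86.8201675415039) [[ 0.5724 -0.1442  0.017 ]
 [ 0.5761 -0.1996  0.017 ]
 [ 0.4878 -0.2048  0.017 ]
 [ 0.4842 -0.1501  0.017 ]] [ 0.5301 -0.1747  0.017 ]
pad tri (array([ 0.5299, -0.1748,  0.0191]), np.float64(0.0006230152005876858))
[ 0.386  -0.0126  0.2504]
```

```bash
python3 -m inch '[{"claw":0.4,"travel":[0.6,0,0],"turn":0},{"claw":0.4,"travel":[0.6,0,-0.2],"turn":0},{"claw":0.4,"travel":[0.6,0,-0.6],"turn":0},{"claw":0.4,"travel":[0.6,0,-0.6],"turn":0},{"claw":0.4,"travel":[0.6,0,-0.6],"turn":0}]'
python3 -m inch '[{"claw":0.4,"travel":[0,0,0],"turn":0}]'
python3 -c "
from h import *
print(at('top',*o((311.3,311)),.055),at('top',*o((311.3,311)),.06))
print(get_state()['position']);snap('top','t2')"
```

```text
clock: 2.1
position: [0.4999, -0.0082, 0.1243]
ee_rot: [-0.006, -0.019, 1.0, 0.001]
contact_force: [-1.5, -0.2, -0.3]
width: 0.0599
gripper_force: 0.0
clock: 2.2
position: [0.5023, -0.0086, 0.1299]
ee_rot: [-0.001, -0.019, 1.0, 0.0]
contact_force: [0.8, -0.0, -0.6]
width: 0.0596
gripper_force: 0.0
[ 0.5158998  -0.02981553  0.055     ] [ 0.51545792 -0.03053868  0.06      ]
[ 0.5022584  -0.00863802  0.12992017]
```

```bash
python3 -m inch '[{"claw":0.4,"travel":[0.067,-0.107,0],"turn":0},{"claw":0.4,"travel":[0.067,-0.107,0],"turn":0}]'
python3 -m inch '[{"claw":0.4,"travel":[0,0,-0.2],"turn":0},{"claw":0.4,"travel":[0,0,-0.39],"turn":0},{"claw":0.4,"travel":[0,0,-0.39],"turn":0}]'
python3 -m inch '[{"claw":-1,"travel":[0,0,0],"turn":0},{"claw":-1,"travel":[0,0,0],"turn":0},{"claw":-1,"travel":[0,0,0],"turn":0},{"claw":-1,"travel":[0,0,0],"turn":0}]' 30
python3 -c "
from h import *
print(get_state()['qpos'], get_state()['gripper_force'])"
```

```text
clock: 2.45
position: [0.5191, -0.032, 0.1338]
ee_rot: [0.004, -0.018, 1.0, -0.001]
contact_force: [-0.1, 0.3, -0.3]
width: 0.0597
gripper_force: 0.0
clock: 2.75
position: [0.5127, -0.0293, 0.0509]
ee_rot: [-0.003, -0.018, 1.0, 0.001]
contact_force: [-1.1, 0.5, 1.0]
width: 0.0599
gripper_force: 0.0
clock: 3.15
position: [0.5178, -0.03, 0.055]
ee_rot: [0.003, -0.019, 1.0, -0.0]
contact_force: [-0.1, 2.4, 8.1]
width: 0.0238
gripper_force: 29.2
[-1.92679154e-01  3.79532371e-01  1.90460500e+00  1.04263147e-03
  8.52338916e-01 -1.80119321e+00] 29.20905317994766
```

```bash
python3 -m inch '[{"claw":-1,"travel":[0,0,0],"turn":0}]'
python3 -c "
from h import *
print(get_state()['position'],get_state()['contact_force'])"
python3 -m inch '[{"claw":-1,"travel":[0,0,0.15],"turn":0},{"claw":-1,"travel":[0,0,0.4],"turn":0},{"claw":-1,"travel":[0,0,0.5],"turn":0},{"claw":-1,"travel":[0,0,0.5],"turn":0},{"claw":-1,"travel":[0,0,0.5],"turn":0}]'
python3 -c "
from h import *
a=snap('scene','s3')[:,:,::-1];b=snap('top','t3')[:,:,::-1]
cv2.imwrite('pics/c3.png',np.hstack([cv2.resize(a[150:400,170:370],None,fx=2,fy=2),cv2.resize(b[130:380,130:330],None,fx=2,fy=2)]))"
```

```text
clock: 3.25
position: [0.5178, -0.03, 0.055]
ee_rot: [0.003, -0.019, 1.0, -0.0]
contact_force: [0.3, 2.6, 8.4]
width: 0.0238
gripper_force: 29.2
[ 0.51779336 -0.03000146  0.05498296] [0.25093772 2.56229124 8.38520148]
clock: 3.75
position: [0.5159, -0.0301, 0.1532]
ee_rot: [0.001, -0.019, 1.0, -0.0]
contact_force: [0.2, 0.5, -0.6]
width: 0.0238
gripper_force: 29.6
```

View pics/c3.png

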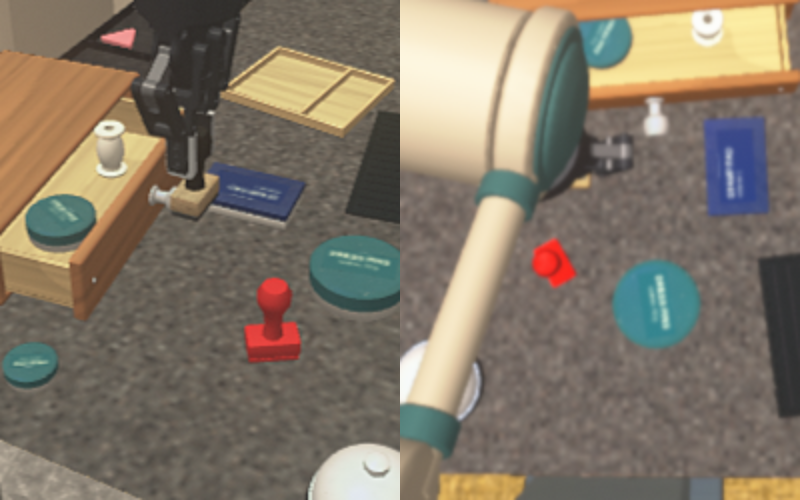

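The pictures show the black stamp held upright in the fingers (bottom at about (190,200) left half), clear of the counter.

```bash
python3 -m inch '[{"claw":-1,"travel":[-0.15,-0.2,0],"turn":0},{"claw":-1,"travel":[-0.3,-0.4,0],"turn":0},{"claw":-1,"travel":[-0.45,-0.6,0],"turn":0},{"claw":-1,"travel":[-0.6,-0.8,0],"turn":0},{"claw":-1,"travel":[-0.75,-1,0],"turn":0}]'
python3 -m inch '[{"claw":-1,"travel":[0,0,-0.1],"turn":0},{"claw":-1,"travel":[0,0,-0.1],"turn":0}]'
python3 -c "
from h import *
print(get_state()['position'])
t=cv2.imread('pics/top0.png');h=cv2.cvtColor(t,cv2.COLOR_BGR2GRAY)
f=comp((h<45).astype(np.uint8),(520,417),90);r=cv2.minAreaRect(np.argwhere(f[0])[:,::-1].astype(np.float32));c=np.array([at('top',*o(q),.003) for q in cv2.boxPoints(r)]);print(r,c,c.mean(0))
"
```

```text
clock: 4.35
position: [0.3638, -0.2307, 0.1511]
ee_rot: [-0.001, -0.019, 1.0, 0.001]
contact_force: [0.5, -0.9, -0.3]
width: 0.0236
gripper_force: 29.7
clock: 4.55
position: [0.3629, -0.2297, 0.1297]
ee_rot: [-0.003, -0.017, 1.0, 0.003]
contact_force: [-0.5, 0.9, -0.9]
width: 0.0238
gripper_force: 29.7
[ 0.36291638 -0.22965433  0.12969014]Traceback (most recent call last):
  File "<string>", line 5, in <module>
    f=comp((h<45).astype(np.uint8),(520,417),90);r=cv2.minAreaRect(np.argwhere(f[0])[:,::-1].astype(np.float32));c=np.array([at('top',*o(q),.003) for q in cv2.boxPoints(r)]);print(r,c,c.mean(0))
  File "h.py", line 20, in comp
    n,l,st,c=cv2.connectedComponentsWithStats(w);i=1+np.argmax(st[1:,4]);return (l==i),c[i],st[i]
                                                     ~~~~~~~~~^^^^^^^^^^
    return _wrapfunc(a, 'argmax', axis=axis, out=out, **kwds)
    return bound(*args, **kwds)
ValueError: attempt to get argmax of an empty sequence
```

```bash
python3 -c "
from h import *
c=np.array([at('top',*o(q),.003) for q in ((443,371),(581,354),(597,465),(458,481))]);print(c.round(3),c.mean(0))"
python3 -m inch '[{"claw":-1,"travel":[-0.02,-0.12,0],"turn":0},{"claw":-1,"travel":[-0.02,-0.12,-0.15],"turn":0},{"claw":-1,"travel":[-0.02,-0.12,-0.3],"turn":0},{"claw":-1,"travel":[-0.02,-0.12,-0.335],"turn":0},{"claw":-1,"travel":[-0.02,-0.12,-0.335],"turn":0}]'
python3 -c "
from h import *
s=get_state();print(s['position'],s['contact_force'])"
```

```text
[[ 0.442 -0.199  0.003]
 [ 0.467 -0.383  0.003]
 [ 0.322 -0.401  0.003]
 [ 0.3   -0.219  0.003]] [ 0.38295517 -0.30064477  0.003     ]
clock: 5.05
position: [0.3615, -0.2525, 0.0643]
ee_rot: [-0.001, -0.019, 1.0, 0.002]
contact_force: [0.3, 0.1, -0.6]
width: 0.0238
gripper_force: 29.8
[ 0.36152247 -0.25252183  0.06434079] [ 0.27243057  0.10285704 -0.56347629]
```

```bash
python3 -m inch '[{"claw":-1,"travel":[0,0,-0.015],"turn":0},{"claw":-1,"travel":[0,0,-0.03],"turn":0},{"claw":-1,"travel":[0,0,-0.03],"turn":0}]'
python3 -m inch '[{"claw":-1,"travel":[0,0,-0.01],"turn":0},{"claw":-1,"travel":[0,0,-0.01],"turn":0}]'
```

```text
clock: 5.35
position: [0.3623, -0.2542, 0.0599]
ee_rot: [0.0, -0.019, 1.0, -0.0]
contact_force: [0.8, -0.2, -0.5]
width: 0.024
gripper_force: 29.8
clock: 5.55
position: [0.3621, -0.2544, 0.058]
ee_rot: [0.0, -0.019, 1.0, -0.0]
contact_force: [-0.2, 1.5, 3.7]
width: 0.0241
gripper_force: 30.0
```

```bash
python3 -m inch '[{"claw":0.4,"travel":[0,0,0],"turn":0},{"claw":0.4,"travel":[0,0,0],"turn":0},{"claw":0.4,"travel":[0,0,0],"turn":0}]'
python3 -m inch '[{"claw":0.4,"travel":[0,0,0.2],"turn":0},{"claw":0.4,"travel":[0,0,0.45],"turn":0},{"claw":0.4,"travel":[0,0,0.45],"turn":0}]'
python3 -m inch '[{"claw":0.8,"travel":[0.84,0.4,0],"turn":0.002},{"claw":0.8,"travel":[0.84,0.4,0],"turn":0.002},{"claw":0.8,"travel":[0.84,0.4,0],"turn":0.002},{"claw":0.8,"travel":[0.84,0.4,0],"turn":0.002},{"claw":0.8,"travel":[0.84,0.4,0],"turn":0.002}]'
python3 -m inch '[{"claw":0.8,"travel":[0,0,-0.2],"turn":0},{"claw":0.8,"travel":[0,0,-0.2],"turn":0},{"claw":0.8,"travel":[0,0,-0.2],"turn":0}]'
python3 -c "
from h import *
s=get_state();print(s['position'],s['ee_rot'],s['contact_force'])
a=snap('scene','s4')[:,:,::-1]
cv2.imwrite('pics/c4.png',cv2.resize(a[170:330,200:460],None,fx=3,fy=3))"
```

```text
clock: 5.85
position: [0.3619, -0.2542, 0.0574]
ee_rot: [0.0, -0.019, 1.0, 0.0]
contact_force: [-0.1, 0.1, 0.4]
width: 0.0599
gripper_force: 0.0
clock: 6.15
position: [0.3651, -0.2572, 0.1528]
ee_rot: [0.004, -0.019, 1.0, -0.004]
contact_force: [0.7, -0.8, -0.4]
width: 0.0594
gripper_force: 0.0
clock: 6.65
position: [0.534, -0.1724, 0.1467]
ee_rot: [0.001, -0.024, 1.0, 0.0]
contact_force: [-1.5, 0.3, 0.6]
width: 0.0767
gripper_force: 0.0
clock: 6.95
position: [0.5283, -0.174, 0.1067]
ee_rot: [-0.002, -0.022, 1.0, 0.001]
contact_force: [0.4, -0.8, 0.6]
width: 0.0769
gripper_force: 0.0
[ 0.52834258 -0.17400239  0.10667078] [-1.64129152e-03 -2.15662330e-02  9.99765803e-01  7.37482761e-04] [ 0.39206565 -0.81128231  0.57178976]
```

View pics/c4.png

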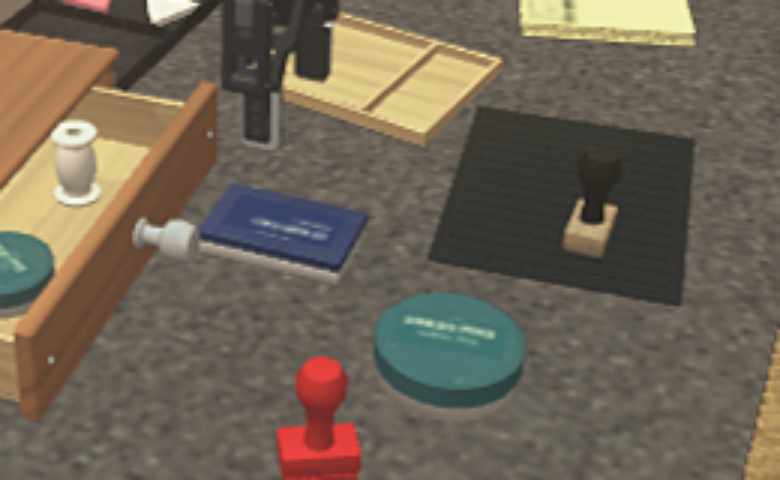

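The crop shows the black stamp upright on the mat at (597,200), and the open gripper above the ink pad at (285,225).

```bash
python3 -m inch '[{"claw":0.8,"travel":[0.01,-0.005,-0.2],"turn":0},{"claw":0.8,"travel":[0.01,-0.005,-0.38],"turn":0},{"claw":0.8,"travel":[0.01,-0.005,-0.38],"turn":0},{"claw":0.8,"travel":[0.01,-0.005,-0.38],"turn":0}]'
python3 -m inch '[{"claw":0.8,"travel":[0,0,-0.025],"turn":0},{"claw":0.8,"travel":[0,0,-0.025],"turn":0}]'
python3 -m inch '[{"claw":0.8,"travel":[0,0,-0.015],"turn":0},{"claw":0.8,"travel":[0,0,-0.015],"turn":0}]'
```

```text
clock: 7.4
position: [0.5323, -0.1757, 0.0325]
ee_rot: [0.0, -0.021, 1.0, -0.0]
contact_force: [0.5, -0.3, -0.7]
width: 0.0766
gripper_force: 0.0
clock: 7.6
position: [0.5329, -0.1757, 0.0279]
ee_rot: [0.001, -0.022, 1.0, -0.001]
contact_force: [-0.9, 1.3, 0.3]
width: 0.077
gripper_force: 0.0
clock: 7.8
position: [0.5321, -0.1751, 0.0239]
ee_rot: [0.0, -0.022, 1.0, -0.0]
contact_force: [0.3, -0.6, 0.1]
width: 0.0771
gripper_force: 0.0
```

```bash
python3 -m inch '[{"claw":0.2,"travel":[0,0,0],"turn":0},{"claw":0.2,"travel":[0,0,0],"turn":0},{"claw":0.2,"travel":[0,0,0],"turn":0},{"claw":0.2,"travel":[0,0,0],"turn":0}]' 30
```

```text
clock: 8.2
position: [0.5321, -0.1752, 0.0238]
ee_rot: [0.0, -0.022, 1.0, -0.0]
contact_force: [-1.0, 0.2, 4.8]
width: 0.0567
gripper_force: 32.6
```

```bash
python3 -m inch '[{"claw":0.2,"travel":[0,0,0.1],"turn":0},{"claw":0.2,"travel":[0,0,0.3],"turn":0},{"claw":0.2,"travel":[0,0,0.55],"turn":0},{"claw":0.2,"travel":[0,0,0.55],"turn":0}]'
python3 -m inch '[{"claw":0.2,"travel":[-0.15,-0.17,0],"turn":0},{"claw":0.2,"travel":[-0.3,-0.34,0],"turn":0},{"claw":0.2,"travel":[-0.45,-0.51,0],"turn":0},{"claw":0.2,"travel":[-0.6,-0.68,0],"turn":0},{"claw":0.2,"travel":[-0.72,-0.85,0],"turn":0}]'
python3 -m inch '[{"claw":0.2,"travel":[0,0,-0.1],"turn":0},{"claw":0.2,"travel":[0,0,-0.1],"turn":0},{"claw":0.2,"travel":[0,0,-0.1],"turn":0}]'
python3 -c "
from h import *
s=get_state();print(s['position'],s['ee_rot'],s['contact_force'])
a=snap('scene','s5')[:,:,::-1]
cv2.imwrite('pics/c5.png',cv2.resize(a[150:290,250:460],None,fx=3,fy=3))"
```

```text
clock: 8.6
position: [0.5361, -0.177, 0.1395]
ee_rot: [0.006, -0.022, 1.0, -0.003]
contact_force: [1.4, -0.3, -0.9]
width: 0.0566
gripper_force: 32.6
clock: 9.1
position: [0.3858, -0.3455, 0.1324]
ee_rot: [-0.001, -0.022, 1.0, 0.001]
contact_force: [1.3, 0.3, -0.3]
width: 0.057
gripper_force: 32.6
clock: 9.4
position: [0.3874, -0.3442, 0.1125]
ee_rot: [-0.001, -0.022, 1.0, 0.001]
contact_force: [0.2, 0.2, 0.2]
width: 0.0567
gripper_force: 32.6
[ 0.38741059 -0.34424545  0.11253904] [-7.19571400e-04 -2.17040120e-02  9.99763464e-01  1.19719675e-03] [0.24744655 0.24858661 0.15529782]
```

View pics/c5.png

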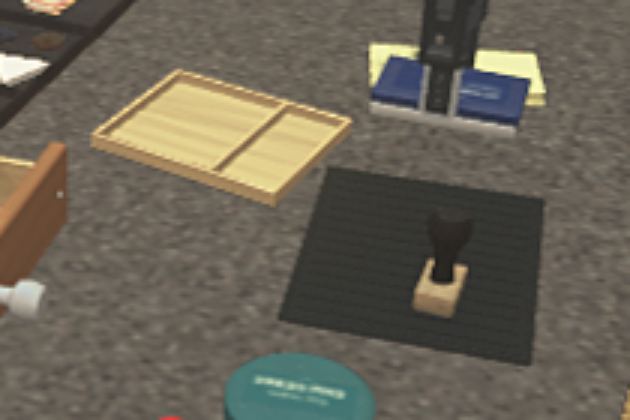

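The pad is held level above the mat (at (450,95)), and the stamp stands at (440,265).

```bash
python3 -m inch '[{"claw":0.2,"travel":[0,0,-0.2],"turn":0},{"claw":0.2,"travel":[0,0,-0.35],"turn":0},{"claw":0.2,"travel":[0,0,-0.415],"turn":0},{"claw":0.2,"travel":[0,0,-0.415],"turn":0},{"claw":0.2,"travel":[0,0,-0.415],"turn":0}]'
python3 -m inch '[{"claw":0.2,"travel":[0,0,-0.01],"turn":0},{"claw":0.2,"travel":[0,0,-0.01],"turn":0}]'
```

```text
clock: 9.95
position: [0.3889, -0.345, 0.031]
ee_rot: [0.0, -0.023, 1.0, -0.0]
contact_force: [-0.2, -0.4, -0.2]
width: 0.057
gripper_force: 32.6
clock: 10.15
position: [0.3886, -0.3455, 0.0294]
ee_rot: [0.001, -0.022, 1.0, -0.001]
contact_force: [-0.9, 0.1, -0.5]
width: 0.0573
gripper_force: 32.6
```

```bash
python3 -m inch '[{"claw":0.2,"travel":[0,0,-0.008],"turn":0},{"claw":0.2,"travel":[0,0,-0.013],"turn":0},{"claw":0.2,"travel":[0,0,-0.013],"turn":0}]'
python3 -c "
from h import *
s=get_state();print(s['position'],s['ee_rot'],s['contact_force'])"
```

```text
clock: 10.45
position: [0.3882, -0.3454, 0.0268]
ee_rot: [0.0, -0.022, 1.0, -0.0]
contact_force: [-0.6, 0.6, 5.1]
width: 0.0568
gripper_force: 33.3
[ 0.3881886  -0.34542591  0.02676289] [ 4.63417477e-04 -2.17283725e-02  9.99763727e-01 -3.91068049e-04] [-0.61675938  0.62232963  5.12993786]
```

```bash
python3 -m inch '[{"claw":0.6,"travel":[0,0,0],"turn":0},{"claw":0.6,"travel":[0,0,0],"turn":0},{"claw":0.6,"travel":[0,0,0.1],"turn":0},{"claw":0.6,"travel":[0,0,0.35],"turn":0},{"claw":0.6,"travel":[0,0,0.55],"turn":0}]'
python3 -m inch '[{"claw":0.4,"travel":[0.6,0.8,0],"turn":0.015},{"claw":0.4,"travel":[0.6,0.8,0],"turn":0.015},{"claw":0.4,"travel":[0.6,0.8,0],"turn":0.015},{"claw":0.4,"travel":[0.6,0.8,0],"turn":0.015},{"claw":0.4,"travel":[0.6,0.8,0],"turn":0.015}]'
python3 -m inch '[{"claw":0.4,"travel":[0.25,0.4,0],"turn":0},{"claw":0.4,"travel":[0.25,0.4,0],"turn":0},{"claw":0.4,"travel":[0.25,0.4,0],"turn":0}]'
python3 -c "
from h import *
s=get_state();print(s['position'],s['ee_rot'],s['contact_force']);print(at('top',*o((368.3,274.5)),.04))
a=snap('scene','s6')[:,:,::-1]
cv2.imwrite('pics/c6.png',cv2.resize(a[150:310,200:460],None,fx=3,fy=3))"
```

```text
clock: 10.95
position: [0.3878, -0.3451, 0.137]
ee_rot: [-0.0, -0.022, 1.0, 0.0]
contact_force: [1.3, -1.2, 0.9]
width: 0.0687
gripper_force: 0.0
clock: 11.45
position: [0.5109, -0.1804, 0.1358]
ee_rot: [0.001, -0.048, 0.999, 0.001]
contact_force: [-0.5, -0.4, -0.7]
width: 0.0598
gripper_force: 0.0
clock: 11.75
position: [0.56, -0.1018, 0.1356]
ee_rot: [0.001, -0.047, 0.999, 0.001]
contact_force: [-0.5, 0.2, 0.1]
width: 0.0595
gripper_force: 0.0
[ 0.55998985 -0.10181301  0.13561939] [ 8.94879959e-04 -4.73953535e-02  9.98875467e-01  8.25510744e-04] [-0.51656165  0.24495227  0.1268547 ]
[ 0.5653695  -0.10001451  0.04      ]
```

View pics/c6.png

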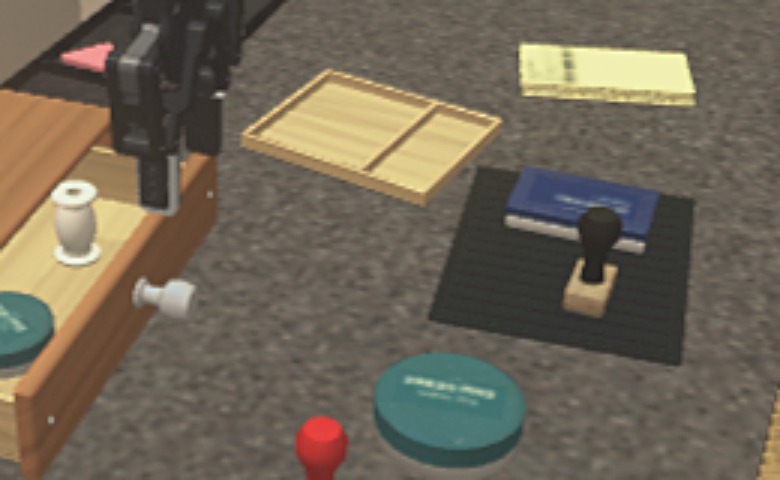

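Both blockers stand on the mat: pad at (580,205), stamp at (595,260). The drawer knob at (165,298) is free, with the gripper above it.

```bash
python3 -m inch '[{"claw":0.4,"travel":[0.015,0.007,-0.2],"turn":0},{"claw":0.4,"travel":[0.015,0.007,-0.4],"turn":0},{"claw":0.4,"travel":[0.015,0.007,-0.47],"turn":0},{"claw":0.4,"travel":[0.015,0.007,-0.47],"turn":0}]'
python3 -m inch '[{"claw":-1,"travel":[0,0,0],"turn":0},{"claw":-1,"travel":[0,0,0],"turn":0},{"claw":-1,"travel":[0,0,0],"turn":0},{"claw":-1,"travel":[0,0,0],"turn":0}]' 40
```

```text
clock: 12.2
position: [0.5578, -0.1047, 0.0391]
ee_rot: [-0.003, -0.045, 0.999, 0.001]
contact_force: [0.9, 0.9, 0.2]
width: 0.0596
gripper_force: 0.0
clock: 12.6
position: [0.5608, -0.1007, 0.0438]
ee_rot: [0.001, -0.044, 0.999, 0.003]
contact_force: [-0.3, 9.8, 6.5]
width: 0.0221
gripper_force: 38.8
```

```bash
python3 -m inch '[{"claw":-1,"travel":[-0.08,-0.007,0],"turn":0},{"claw":-1,"travel":[-0.16,-0.014,0],"turn":0},{"claw":-1,"travel":[-0.24,-0.022,0],"turn":0},{"claw":-1,"travel":[-0.32,-0.03,0],"turn":0},{"claw":-1,"travel":[-0.37,-0.034,0],"turn":0}]'
python3 -m inch '[{"claw":-1,"travel":[-0.02,-0.002,0],"turn":0},{"claw":-1,"travel":[-0.03,-0.003,0],"turn":0},{"claw":-1,"travel":[-0.03,-0.003,0],"turn":0}]'
```

```text
clock: 13.1
position: [0.4861, -0.1081, 0.0438]
ee_rot: [0.001, -0.044, 0.999, 0.002]
contact_force: [0.2, 8.8, 5.3]
width: 0.022
gripper_force: 40.0
clock: 13.4
position: [0.4833, -0.1084, 0.0438]
ee_rot: [0.004, -0.043, 0.999, 0.002]
contact_force: [4.5, 13.5, 2.3]
width: 0.0221
gripper_force: 39.9
```

```bash
python3 -m inch '[{"claw":-1,"travel":[-0.01,-0.001,0],"turn":0},{"claw":-1,"travel":[-0.02,-0.002,0],"turn":0},{"claw":-1,"travel":[-0.03,-0.003,0],"turn":0},{"claw":-1,"travel":[-0.03,-0.003,0],"turn":0}]'
python3 -m inch '[{"claw":-1,"travel":[-0.015,-0.001,0],"turn":0},{"claw":-1,"travel":[-0.015,-0.001,0],"turn":0}]'
```

```text
clock: 13.8
position: [0.4831, -0.1085, 0.0439]
ee_rot: [0.009, -0.042, 0.999, 0.002]
contact_force: [18.1, 19.8, -8.5]
width: 0.0221
gripper_force: 39.8
clock: 14.0
position: [0.483, -0.1086, 0.044]
ee_rot: [0.012, -0.041, 0.999, 0.002]
contact_force: [23.9, 21.7, -13.7]
width: 0.0221
gripper_force: 40.2
```

```bash
python3 -m inch '[{"claw":-1,"travel":[0.045,0.004,0],"turn":0},{"claw":-1,"travel":[0.045,0.004,0],"turn":0},{"claw":0.4,"travel":[0.045,0.004,0],"turn":0},{"claw":0.4,"travel":[0.045,0.004,0],"turn":0},{"claw":0.4,"travel":[0.045,0.004,0],"turn":0}]'
python3 -m inch '[{"claw":0.4,"travel":[0,0,0.2],"turn":0},{"claw":0.4,"travel":[0,0,0.45],"turn":0},{"claw":0.4,"travel":[0,0,0.65],"turn":0}]'
python3 -m inch '[{"claw":0.4,"travel":[-0.7,0,0.2],"turn":0},{"claw":0.4,"travel":[-0.7,0,0.2],"turn":0},{"claw":0.4,"travel":[-0.7,0,0.2],"turn":0},{"claw":0.4,"travel":[-0.7,0,0.2],"turn":0}]'
python3 -c "
from h import *
s=get_state();print(s['position'],s['ee_rot'],s['contact_force'])
a=snap('scene','s7')[:,:,::-1];b=snap('top','t7')[:,:,::-1]
cv2.imwrite('pics/c7.png',np.hstack([cv2.resize(a[160:340,60:260],None,fx=2,fy=2),cv2.resize(b[90:270,150:350],None,fx=2,fy=2)]))"
```

```text
clock: 14.5
position: [0.4813, -0.1117, 0.0426]
ee_rot: [0.001, -0.045, 0.999, -0.001]
contact_force: [-0.7, 0.8, 0.3]
width: 0.0599
gripper_force: 0.0
clock: 14.8
position: [0.481, -0.1117, 0.1742]
ee_rot: [0.001, -0.045, 0.999, -0.0]
contact_force: [0.8, 0.3, 0.1]
width: 0.0598
gripper_force: 0.0
clock: 15.2
position: [0.336, -0.1103, 0.2129]
ee_rot: [-0.001, -0.044, 0.999, -0.0]
contact_force: [0.2, -0.2, -0.0]
width: 0.0597
gripper_force: 0.0
[ 0.33600265 -0.11034012  0.21291117] [-5.57208385e-04 -4.42799991e-02  9.99018891e-01 -4.77016454e-04] [ 0.16019134 -0.16108273 -0.03188059]
```

View pics/c7.png

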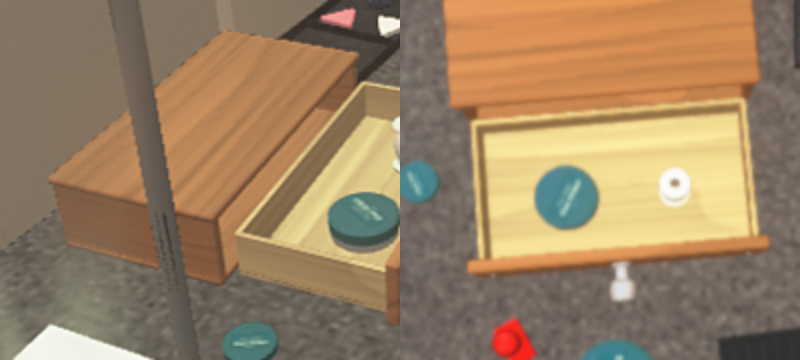

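The drawer stands fully open, with its back wall visible. In the right half the tin is at (566,197), the spool at (675,186) and the knob at (622,285).

```bash
python3 - <<'E'
from h import *
np.set_printoptions(precision=4,suppress=True)
t=cv2.imread('pics/t7.png');s=cv2.imread('pics/s7.png')
def teal(i,seed,r):
    h=cv2.cvtColor(i,cv2.COLOR_BGR2HSV);m=((h[...,0]>80)&(h[...,0]<105)&(h[...,1]>80)).astype(np.uint8)
    f=comp(m,seed,r)[0].astype(np.uint8);c=cv2.findContours(f,0,2)[0][0];return cv2.fitEllipse(cv2.convexHull(c))
a=teal(t,(233,188),22);b=teal(s,(243,267),30);print(a,b)
c=at('top',*a[0],.037);print('tin',c,'diam',[a[1][i]*(.898-.037)/468.6 for i in(0,1)])
cv2.imwrite('pics/c8.png',np.hstack([cv2.resize(s[190:290,200:300],(400,400),interpolation=2),cv2.resize(t[150:250,200:300],(400,400),interpolation=2)])) 
print('spool',at('top',287.3,181.8,.063))
print(proj('scene',c),proj('scene',at('top',287.3,181.8,.063)))
E
```

```text
((232.63577270507812, 188.43145751953125), (29.09078025817871, 29.438007354736328), 111.75125122070312) ((239.59959411621094, 265.9811096191406), (18.910877227783203, 31.988178253173828), 78.69094848632812)
tin [ 0.572  -0.0533  0.037 ] diam [0.05345104951406716, 0.054089040402108365]
spool [ 0.5812 -0.1545  0.063 ]
[241.0852 265.2012] [263.2254 221.1739]
```

View pics/c8.png

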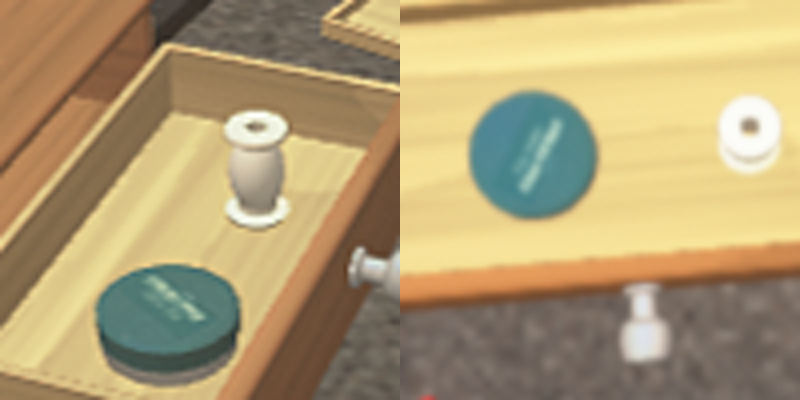

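```bash
python3 -m inch '[{"claw":0.8,"travel":[0.9,0.22,0],"turn":0},{"claw":0.8,"travel":[0.9,0.22,0],"turn":0},{"claw":0.8,"travel":[0.9,0.22,0],"turn":0},{"claw":0.8,"travel":[0.9,0.22,0],"turn":0},{"claw":0.8,"travel":[0.9,0.22,0],"turn":0}]'
python3 -m inch '[{"claw":0.8,"travel":[0.28,0.07,-0.2],"turn":0},{"claw":0.8,"travel":[0.28,0.07,-0.4],"turn":0},{"claw":0.8,"travel":[0.28,0.07,-0.4],"turn":0},{"claw":0.8,"travel":[0.28,0.07,-0.4],"turn":0},{"claw":0.8,"travel":[0.28,0.07,-0.4],"turn":0}]'
python3 -c "
from h import *
s=get_state();print(s['position'],s['ee_rot'])"
```

```text
clock: 15.8
position: [0.5271, -0.0663, 0.2103]
ee_rot: [0.001, -0.047, 0.999, 0.0]
contact_force: [-1.8, -0.4, 1.2]
width: 0.0766
gripper_force: 0.0
clock: 16.3
position: [0.5772, -0.0535, 0.1329]
ee_rot: [0.001, -0.045, 0.999, -0.0]
contact_force: [0.5, -0.1, 0.3]
width: 0.0769
gripper_force: 0.0
[ 0.57715341 -0.05352384  0.13289263] [ 5.58009136e-04 -4.52833616e-02  9.98973995e-01 -2.49773968e-04]
```

Over the tin; go down to z≈0.040 and grip.

```bash
python3 -m inch '[{"claw":0.8,"travel":[-0.025,0.002,-0.2],"turn":0},{"claw":0.8,"travel":[-0.025,0.002,-0.38],"turn":0},{"claw":0.8,"travel":[-0.025,0.002,-0.45],"turn":0},{"claw":0.8,"travel":[-0.025,0.002,-0.45],"turn":0},{"claw":0.8,"travel":[-0.025,0.002,-0.45],"turn":0}]'
python3 -m inch '[{"claw":0.1,"travel":[0,0,0],"turn":0},{"claw":0.1,"travel":[0,0,0],"turn":0},{"claw":0.1,"travel":[0,0,0],"turn":0},{"claw":0.1,"travel":[0,0,0],"turn":0}]' 30
```

```text
clock: 16.8
position: [0.573, -0.0533, 0.0439]
ee_rot: [0.002, -0.045, 0.999, -0.0]
contact_force: [1.4, -0.6, -0.5]
width: 0.0769
gripper_force: 0.0
clock: 17.2
position: [0.5737, -0.0532, 0.0445]
ee_rot: [0.002, -0.045, 0.999, -0.001]
contact_force: [0.1, -0.5, 5.9]
width: 0.0587
gripper_force: 31.0
```

```bash
python3 -m inch '[{"claw":0.1,"travel":[0,0,0.1],"turn":0},{"claw":0.1,"travel":[0,0,0.3],"turn":0},{"claw":0.1,"travel":[0,0,0.5],"turn":0},{"claw":0.1,"travel":[0,0,0.55],"turn":0}]'
python3 -m inch '[{"claw":0.1,"travel":[0,-0.2,0],"turn":-0.035},{"claw":0.1,"travel":[0,-0.4,0],"turn":-0.069},{"claw":0.1,"travel":[0,-0.6,0],"turn":-0.069},{"claw":0.1,"travel":[0,-0.8,0],"turn":-0.069},{"claw":0.1,"travel":[0,-1,0],"turn":-0.069}]'
python3 -m inch '[{"claw":0.1,"travel":[0.02,-0.2,0],"turn":0},{"claw":0.1,"travel":[0.02,-0.4,0],"turn":0},{"claw":0.1,"travel":[0.02,-0.6,0],"turn":0},{"claw":0.1,"travel":[0.02,-0.71,0],"turn":0},{"claw":0.1,"travel":[0.02,-0.71,0],"turn":0}]'
python3 -m inch '[{"claw":0.1,"travel":[0,0,-0.1],"turn":0},{"claw":0.1,"travel":[0,0,-0.1],"turn":0}]'
python3 -c "
from h import *
s=get_state();print(s['position'],s['ee_rot'])"
```

```text
clock: 17.6
position: [0.5751, -0.0534, 0.1579]
ee_rot: [0.005, -0.045, 0.999, -0.001]
contact_force: [0.1, -0.2, -0.2]
width: 0.0582
gripper_force: 32.4
clock: 18.1
position: [0.5716, -0.2542, 0.1522]
ee_rot: [0.0, 0.063, 0.998, -0.0]
contact_force: [0.5, 0.1, -0.8]
width: 0.0582
gripper_force: 32.4
clock: 18.6
position: [0.5754, -0.3985, 0.1515]
ee_rot: [0.0, 0.065, 0.998, -0.001]
contact_force: [0.1, 0.4, -1.2]
width: 0.058
gripper_force: 32.5
clock: 18.8
position: [0.5743, -0.3925, 0.1294]
ee_rot: [-0.002, 0.063, 0.998, 0.002]
contact_force: [0.2, 0.7, -0.3]
width: 0.0579
gripper_force: 32.5
[ 0.5743176  -0.39254845  0.12935543] [-0.00226249  0.06292313  0.99801359  0.00210622]
```

```bash
python3 -m inch '[{"claw":0.1,"travel":[0.012,-0.01,-0.15],"turn":0},{"claw":0.1,"travel":[0.012,-0.01,-0.3],"turn":0},{"claw":0.1,"travel":[0.012,-0.01,-0.42],"turn":0},{"claw":0.1,"travel":[0.012,-0.01,-0.46],"turn":0},{"claw":0.1,"travel":[0.012,-0.01,-0.46],"turn":0}]'
python3 -m inch '[{"claw":0.1,"travel":[0,0,-0.005],"turn":0},{"claw":0.1,"travel":[0,0,-0.015],"turn":0},{"claw":0.1,"travel":[0,0,-0.015],"turn":0}]'
```

```text
clock: 19.3
position: [0.5779, -0.3954, 0.0391]
ee_rot: [-0.001, 0.063, 0.998, 0.001]
contact_force: [0.1, 0.0, -0.3]
width: 0.0582
gripper_force: 32.5
clock: 19.6
position: [0.5788, -0.3971, 0.038]
ee_rot: [0.001, 0.063, 0.998, -0.001]
contact_force: [0.4, 0.4, -0.2]
width: 0.0581
gripper_force: 32.5
```

```bash
python3 -m inch '[{"claw":0.1,"travel":[0,0,-0.01],"turn":0},{"claw":0.1,"travel":[0,0,-0.025],"turn":0},{"claw":0.1,"travel":[0,0,-0.025],"turn":0}]'
python3 -m inch '[{"claw":0.1,"travel":[0,0,-0.005],"turn":0},{"claw":0.1,"travel":[0,0,-0.005],"turn":0}]'
```

```text
clock: 19.9
position: [0.5784, -0.3968, 0.0317]
ee_rot: [0.0, 0.063, 0.998, -0.0]
contact_force: [0.7, -0.5, -0.4]
width: 0.0581
gripper_force: 32.5
clock: 20.1
position: [0.5784, -0.3968, 0.0316]
ee_rot: [0.0, 0.063, 0.998, -0.0]
contact_force: [-0.3, 0.9, 5.2]
width: 0.058
gripper_force: 33.0
```

```bash
python3 -m inch '[{"claw":0.55,"travel":[0,0,0],"turn":0},{"claw":0.55,"travel":[0,0,0],"turn":0},{"claw":0.55,"travel":[0,0,0.1],"turn":0},{"claw":0.55,"travel":[0,0,0.35],"turn":0},{"claw":0.55,"travel":[0,0,0.55],"turn":0}]'
python3 -m inch '[{"claw":0.4,"travel":[0,0.25,0],"turn":0.07},{"claw":0.4,"travel":[0,0.5,0],"turn":0.07},{"claw":0.4,"travel":[0,0.75,0],"turn":0.07},{"claw":0.4,"travel":[0,1,0],"turn":0.07},{"claw":0.4,"travel":[0,1,0],"turn":0.07}]'
python3 -m inch '[{"claw":0.4,"travel":[0.015,0.21,0],"turn":0},{"claw":0.4,"travel":[0.015,0.21,0],"turn":0},{"claw":0.4,"travel":[0.015,0.21,0],"turn":0}]'
python3 -c "
from h import *
s=get_state();print(s['position'],s['ee_rot'])
a=snap('scene','s9')[:,:,::-1]
cv2.imwrite('pics/c9.png',cv2.resize(a[150:310,200:460],None,fx=3,fy=3))"
```

```text
clock: 20.6
position: [0.5782, -0.3966, 0.1416]
ee_rot: [-0.0, 0.063, 0.998, 0.0]
contact_force: [0.8, 0.1, -0.1]
width: 0.0662
gripper_force: 0.0
clock: 21.1
position: [0.577, -0.1901, 0.1405]
ee_rot: [-0.001, -0.049, 0.999, 0.002]
contact_force: [1.2, 0.3, -0.8]
width: 0.0601
gripper_force: 0.0
clock: 21.4
position: [0.5814, -0.1545, 0.1407]
ee_rot: [-0.0, -0.048, 0.999, -0.0]
contact_force: [0.6, -0.6, -0.6]
width: 0.0598
gripper_force: 0.0
[ 0.58140174 -0.15449551  0.14066482] [-7.81484074e-05 -4.77765640e-02  9.98858017e-01 -2.34498916e-04]
```

View pics/c9.png

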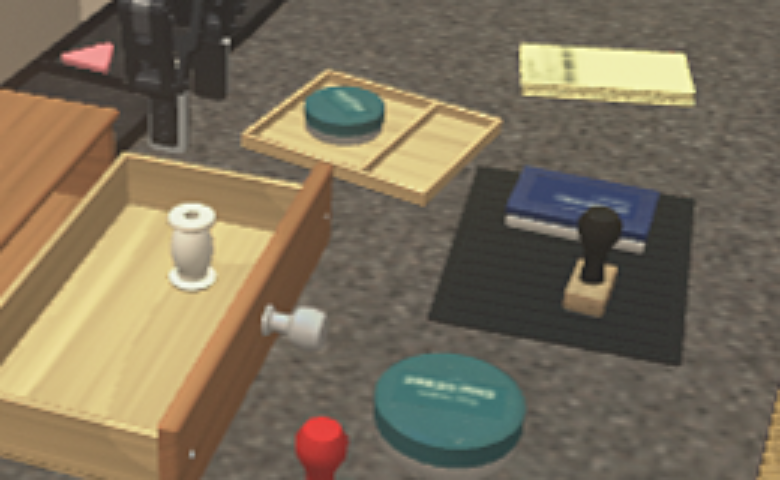

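The tin stands in the wide compartment (345,112), and the gripper is over the spool (190,245). Descend and grip the spool.

```bash
python3 -m inch '[{"claw":0.4,"travel":[0,0,-0.2],"turn":0},{"claw":0.4,"travel":[0,0,-0.4],"turn":0},{"claw":0.4,"travel":[0,0,-0.485],"turn":0},{"claw":0.4,"travel":[0,0,-0.485],"turn":0},{"claw":0.4,"travel":[0,0,-0.485],"turn":0}]'
python3 -m inch '[{"claw":-1,"travel":[0,0,0],"turn":0},{"claw":-1,"travel":[0,0,0],"turn":0},{"claw":-1,"travel":[0,0,0],"turn":0},{"claw":-1,"travel":[0,0,0],"turn":0}]' 25
```

```text
clock: 21.95
position: [0.5817, -0.1561, 0.0439]
ee_rot: [0.0, -0.046, 0.999, -0.0]
contact_force: [0.4, 0.2, 0.4]
width: 0.0597
gripper_force: 0.0
clock: 22.35
position: [0.5824, -0.1554, 0.0454]
ee_rot: [0.001, -0.047, 0.999, -0.001]
contact_force: [-1.5, -1.3, 5.9]
width: 0.0284
gripper_force: 24.9
```

```bash
python3 -m inch '[{"claw":-1,"travel":[0,0,0.1],"turn":0},{"claw":-1,"travel":[0,0,0.3],"turn":0},{"claw":-1,"travel":[0,0,0.5],"turn":0},{"claw":-1,"travel":[0,0,0.55],"turn":0}]'
python3 -m inch '[{"claw":-1,"travel":[-0.07,-0.2,0],"turn":-0.035},{"claw":-1,"travel":[-0.15,-0.4,0],"turn":-0.069},{"claw":-1,"travel":[-0.22,-0.6,0],"turn":-0.069},{"claw":-1,"travel":[-0.3,-0.8,0],"turn":-0.069},{"claw":-1,"travel":[-0.38,-1,0],"turn":-0.069}]'
python3 -m inch '[{"claw":-1,"travel":[0,-0.155,0],"turn":0},{"claw":-1,"travel":[0,-0.155,-0.1],"turn":0},{"claw":-1,"travel":[0,-0.155,-0.1],"turn":0},{"claw":-1,"travel":[0,-0.155,-0.1],"turn":0}]'
python3 -c "
from h import *
s=get_state();print(s['position'],s['ee_rot'])"
```

```text
clock: 22.75
position: [0.5838, -0.1554, 0.1587]
ee_rot: [0.004, -0.047, 0.999, -0.002]
contact_force: [0.8, -0.6, -0.6]
width: 0.0283
gripper_force: 24.8
clock: 23.25
position: [0.5042, -0.3556, 0.153]
ee_rot: [-0.0, 0.061, 0.998, 0.001]
contact_force: [-0.2, 0.3, 0.2]
width: 0.0283
gripper_force: 24.8
clock: 23.65
position: [0.5046, -0.3847, 0.1328]
ee_rot: [-0.001, 0.061, 0.998, 0.001]
contact_force: [-0.2, -0.4, 0.1]
width: 0.0286
gripper_force: 24.9
[ 0.50461675 -0.38466783  0.13279402] [-0.00108518  0.06136597  0.99811404  0.00118561]
```

```bash
python3 -m inch '[{"claw":-1,"travel":[0.005,-0.005,-0.15],"turn":0},{"claw":-1,"travel":[0.005,-0.005,-0.3],"turn":0},{"claw":-1,"travel":[0.005,-0.005,-0.42],"turn":0},{"claw":-1,"travel":[0.005,-0.005,-0.47],"turn":0},{"claw":-1,"travel":[0.005,-0.005,-0.47],"turn":0}]'
python3 -m inch '[{"claw":-1,"travel":[0,0,-0.01],"turn":0},{"claw":-1,"travel":[0,0,-0.025],"turn":0},{"claw":-1,"travel":[0,0,-0.025],"turn":0}]'
```

```text
clock: 24.15
position: [0.506, -0.3854, 0.0389]
ee_rot: [-0.001, 0.061, 0.998, 0.001]
contact_force: [-0.3, 0.2, 0.5]
width: 0.0285
gripper_force: 24.8
clock: 24.45
position: [0.5067, -0.387, 0.0356]
ee_rot: [0.001, 0.061, 0.998, -0.0]
contact_force: [0.3, -0.3, -0.4]
width: 0.0288
gripper_force: 24.8
```

```bash
python3 -m inch '[{"claw":-1,"travel":[0,0,-0.008],"turn":0},{"claw":-1,"travel":[0,0,-0.014],"turn":0},{"claw":-1,"travel":[0,0,-0.014],"turn":0}]'
python3 -m inch '[{"claw":-1,"travel":[0,0,-0.005],"turn":0},{"claw":-1,"travel":[0,0,-0.005],"turn":0}]'
```

```text
clock: 24.75
position: [0.5064, -0.387, 0.0324]
ee_rot: [0.0, 0.061, 0.998, -0.0]
contact_force: [0.1, 1.1, 1.0]
width: 0.0286
gripper_force: 25.0
clock: 24.95
position: [0.5065, -0.3869, 0.0324]
ee_rot: [0.0, 0.061, 0.998, -0.0]
contact_force: [-2.0, 1.1, 7.7]
width: 0.0281
gripper_force: 25.6
```

```bash
python3 -m inch '[{"claw":0.2,"travel":[0,0,0],"turn":0},{"claw":0.2,"travel":[0,0,0],"turn":0},{"claw":0.2,"travel":[0,0,0.15],"turn":0},{"claw":0.2,"travel":[0,0,0.4],"turn":0},{"claw":0.2,"travel":[0,0,0.6],"turn":0}]'
python3 -m inch '[{"claw":0.4,"travel":[0,0.25,0],"turn":0.07},{"claw":0.4,"travel":[0,0.5,0],"turn":0.07},{"claw":0.4,"travel":[0,0.75,0],"turn":0.07},{"claw":0.4,"travel":[-0.1,1,0],"turn":0.07},{"claw":0.4,"travel":[-0.1,1,0],"turn":0.07}]'
python3 -m inch '[{"claw":0.4,"travel":[-0.01,0.4,0],"turn":0},{"claw":0.4,"travel":[-0.01,0.4,0],"turn":0},{"claw":0.4,"travel":[-0.01,0.4,0],"turn":0},{"claw":0.4,"travel":[-0.01,0.4,0],"turn":0}]'
python3 -c "
from h import *
s=get_state();print(s['position'],s['ee_rot'])
a=snap('scene','s10')[:,:,::-1]
cv2.imwrite('pics/c10.png',cv2.resize(a[150:310,200:460],None,fx=3,fy=3))"
```

```text
clock: 25.45
position: [0.5063, -0.3868, 0.1523]
ee_rot: [-0.0, 0.061, 0.998, 0.0]
contact_force: [0.7, -1.5, 1.3]
width: 0.0515
gripper_force: 0.0
clock: 25.95
position: [0.4824, -0.1808, 0.1502]
ee_rot: [-0.003, -0.05, 0.999, 0.003]
contact_force: [-0.6, -0.1, 0.3]
width: 0.0597
gripper_force: 0.0
clock: 26.35
position: [0.4846, -0.1069, 0.151]
ee_rot: [0.0, -0.049, 0.999, -0.0]
contact_force: [-0.2, -0.0, -0.8]
width: 0.0599
gripper_force: 0.0
[ 0.48463424 -0.10686631  0.15098481] [ 1.82074589e-04 -4.92638128e-02  9.98785694e-01 -4.24581340e-04]
```

View pics/c10.png

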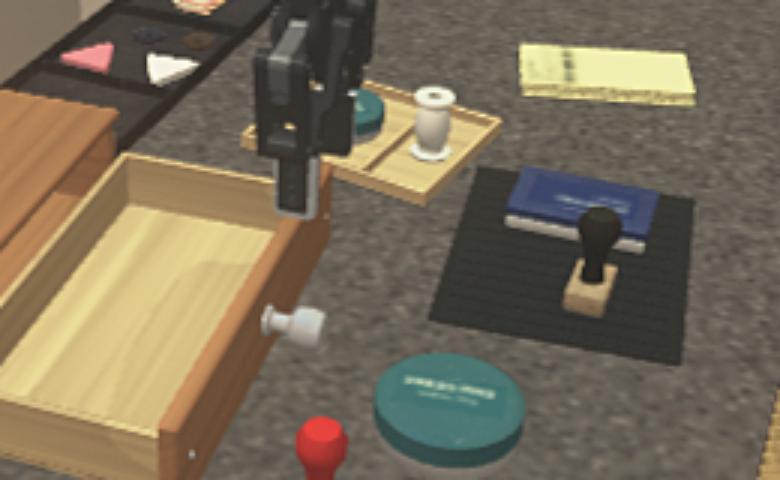

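The spool stands in the narrow compartment (433,125), and the gripper is above the knob (295,325).

```bash
python3 -m inch '[{"claw":0.4,"travel":[0,0,-0.2],"turn":0},{"claw":0.4,"travel":[0,0,-0.4],"turn":0},{"claw":0.4,"travel":[0,0,-0.55],"turn":0},{"claw":0.4,"travel":[0,0,-0.55],"turn":0}]'
python3 -m inch '[{"claw":-1,"travel":[0,0,0],"turn":0},{"claw":-1,"travel":[0,0,0],"turn":0},{"claw":-1,"travel":[0,0,0],"turn":0},{"claw":-1,"travel":[0,0,0],"turn":0}]' 40
python3 -m inch '[{"claw":-1,"travel":[0.1,0.01,0],"turn":0},{"claw":-1,"travel":[0.2,0.019,0],"turn":0},{"claw":-1,"travel":[0.3,0.029,0],"turn":0},{"claw":-1,"travel":[0.4,0.038,0],"turn":0},{"claw":-1,"travel":[0.4,0.038,0],"turn":0}]'
```

```text
clock: 26.8
position: [0.4816, -0.1072, 0.0375]
ee_rot: [-0.004, -0.048, 0.999, 0.002]
contact_force: [0.2, 0.2, -0.5]
width: 0.0599
gripper_force: 0.0
clock: 27.2
position: [0.486, -0.1079, 0.0428]
ee_rot: [0.002, -0.049, 0.999, -0.001]
contact_force: [-1.1, -3.4, 4.4]
width: 0.0221
gripper_force: 39.3
clock: 27.7
position: [0.5686, -0.0997, 0.0428]
ee_rot: [0.004, -0.049, 0.999, -0.001]
contact_force: [0.3, -1.8, 8.5]
width: 0.0221
gripper_force: 40.9
```

```bash
python3 -m inch '[{"claw":-1,"travel":[0.1,0.009,0],"turn":0},{"claw":-1,"travel":[0.2,0.018,0],"turn":0},{"claw":-1,"travel":[0.25,0.023,0],"turn":0},{"claw":-1,"travel":[0.27,0.025,0],"turn":0},{"claw":-1,"travel":[0.27,0.025,0],"turn":0}]'
python3 -m inch '[{"claw":-1,"travel":[0.015,0.001,0],"turn":0},{"claw":-1,"travel":[0.03,0.003,0],"turn":0},{"claw":-1,"travel":[0.03,0.003,0],"turn":0}]'
python3 -m inch '[{"claw":-1,"travel":[0.015,0.001,0],"turn":0},{"claw":-1,"travel":[0.015,0.001,0],"turn":0}]'
```

```text
clock: 28.2
position: [0.6196, -0.0947, 0.0428]
ee_rot: [0.002, -0.049, 0.999, -0.001]
contact_force: [1.0, -1.5, 6.0]
width: 0.0223
gripper_force: 40.8
clock: 28.5
position: [0.6247, -0.0941, 0.0428]
ee_rot: [0.001, -0.049, 0.999, -0.001]
contact_force: [-0.3, -1.0, 5.4]
width: 0.0223
gripper_force: 40.8
clock: 28.7
position: [0.625, -0.0941, 0.0428]
ee_rot: [-0.002, -0.049, 0.999, -0.001]
contact_force: [-5.1, -2.4, 10.1]
width: 0.0221
gripper_force: 41.1
```

```bash
python3 -m inch '[{"claw":-1,"travel":[0.015,0.001,0],"turn":0},{"claw":-1,"travel":[0.025,0.002,0],"turn":0},{"claw":-1,"travel":[0.025,0.002,0],"turn":0}]'
python3 -m inch '[{"claw":-1,"travel":[-0.04,-0.003,0],"turn":0},{"claw":0.4,"travel":[-0.03,-0.003,0],"turn":0},{"claw":0.4,"travel":[-0.03,-0.003,0],"turn":0},{"claw":0.4,"travel":[-0.03,-0.003,0],"turn":0}]'
python3 -m inch '[{"claw":0.4,"travel":[0,0,0.2],"turn":0},{"claw":0.4,"travel":[0,0,0.45],"turn":0},{"claw":0.4,"travel":[0,0,0.55],"turn":0},{"claw":0.4,"travel":[0,0,0.55],"turn":0}]'
python3 -c "
from h import *
s=get_state();print(s['position'],s['ee_rot'])"
```

```text
clock: 29.0
position: [0.6252, -0.0941, 0.0427]
ee_rot: [-0.007, -0.05, 0.999, -0.001]
contact_force: [-13.9, -4.3, 17.1]
width: 0.022
gripper_force: 41.6
clock: 29.4
position: [0.6261, -0.0932, 0.0408]
ee_rot: [-0.0, -0.049, 0.999, 0.0]
contact_force: [-0.3, 0.7, 0.0]
width: 0.0597
gripper_force: 0.0
clock: 29.8
position: [0.6288, -0.0938, 0.1549]
ee_rot: [0.004, -0.049, 0.999, -0.001]
contact_force: [-1.2, 0.2, -0.8]
width: 0.0599
gripper_force: 0.0
[ 0.62883994 -0.09381004  0.15490984] [ 0.00378278 -0.0486589   0.99880777 -0.00101808]
```

```bash
python3 -m inch '[{"claw":0.4,"travel":[-0.018,0,-0.2],"turn":0},{"claw":0.4,"travel":[-0.018,0,-0.4],"turn":0},{"claw":0.4,"travel":[-0.018,0,-0.56],"turn":0},{"claw":0.4,"travel":[-0.018,0,-0.56],"turn":0}]'
python3 -m inch '[{"claw":-1,"travel":[0,0,0],"turn":0},{"claw":-1,"travel":[0,0,0],"turn":0},{"claw":-1,"travel":[0,0,0],"turn":0},{"claw":-1,"travel":[0.02,0.002,0],"turn":0},{"claw":-1,"travel":[0.03,0.003,0],"turn":0}]'
python3 -m inch '[{"claw":-1,"travel":[0.005,0,0],"turn":0},{"claw":-1,"travel":[0.005,0,0],"turn":0},{"claw":0.4,"travel":[0.005,0,0],"turn":0},{"claw":0.4,"travel":[0.005,0,0],"turn":0},{"claw":0.4,"travel":[0.005,0,0],"turn":0}]'
python3 -m inch '[{"claw":0.4,"travel":[0,0,0.2],"turn":0},{"claw":0.4,"travel":[0,0,0.45],"turn":0},{"claw":0.4,"travel":[0,0,0.55],"turn":0},{"claw":0.4,"travel":[0,0,0.55],"turn":0}]'
python3 -c "
from h import *
s=get_state();print(s['position'],s['ee_rot'])"
```

```text
clock: 30.2
position: [0.6177, -0.0921, 0.0327]
ee_rot: [-0.006, -0.049, 0.999, 0.002]
contact_force: [-0.9, -0.3, -0.3]
width: 0.06
gripper_force: 0.0
clock: 30.7
position: [0.6269, -0.0939, 0.0408]
ee_rot: [-0.002, -0.049, 0.999, -0.001]
contact_force: [-9.6, -4.2, 10.2]
width: 0.0227
gripper_force: 39.9
clock: 31.2
position: [0.6304, -0.0927, 0.0394]
ee_rot: [0.001, -0.048, 0.999, 0.0]
contact_force: [0.5, -0.1, -0.0]
width: 0.0597
gripper_force: 0.0
clock: 31.6
position: [0.6326, -0.0933, 0.1534]
ee_rot: [0.004, -0.049, 0.999, -0.001]
contact_force: [0.1, -0.8, -0.7]
width: 0.0596
gripper_force: 0.0
[ 0.6326257  -0.09325236  0.15339179] [ 0.00444889 -0.04863482  0.99880606 -0.00115093]
```

```bash
python3 -m inch '[{"claw":0.4,"travel":[-0.9,-0.55,0],"turn":-0.0189},{"claw":0.4,"travel":[-0.9,-0.55,0],"turn":-0.0189},{"claw":0.4,"travel":[-0.9,-0.55,0],"turn":-0.0189},{"claw":0.4,"travel":[-0.9,-0.55,0],"turn":-0.0189},{"claw":0.4,"travel":[-0.9,-0.55,0],"turn":-0.0189}]'
python3 -m inch '[{"claw":0.4,"travel":[-0.43,-0.25,0],"turn":0},{"claw":0.4,"travel":[-0.43,-0.25,0],"turn":0},{"claw":0.4,"travel":[-0.43,-0.25,0],"turn":0},{"claw":0.4,"travel":[-0.43,-0.25,0],"turn":0},{"claw":0.4,"travel":[-0.43,-0.25,0],"turn":0}]'
python3 -c "
from h import *
s=get_state();print(s['position'],s['ee_rot'])
a=snap('scene','s11')[:,:,::-1]
cv2.imwrite('pics/c11.png',cv2.resize(a[150:310,150:410],None,fx=3,fy=3))"
```

```text
clock: 32.1
position: [0.4447, -0.2034, 0.1475]
ee_rot: [-0.003, -0.017, 1.0, 0.001]
contact_force: [0.8, 1.1, -0.5]
width: 0.0597
gripper_force: 0.0
clock: 32.6
position: [0.3648, -0.2526, 0.1487]
ee_rot: [0.0, -0.019, 1.0, 0.0]
contact_force: [0.5, 0.1, 0.7]
width: 0.0596
gripper_force: 0.0
[ 0.36480326 -0.25259649  0.14866498] [ 3.51344189e-04 -1.90154388e-02  9.99819080e-01  3.11038717e-04]
```

View pics/c11.png

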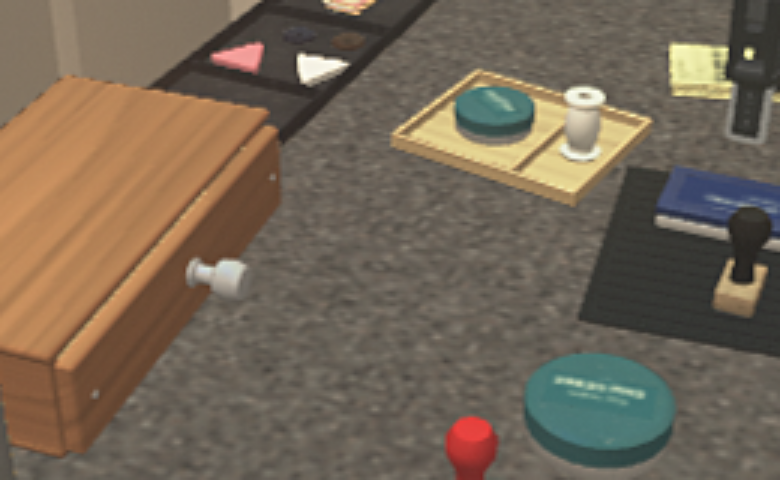

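The drawer is shut, with the panel against the unit (170,270), and the gripper is above the stamp (745,260).

```bash
python3 -m inch '[{"claw":0.4,"travel":[-0.013,-0.009,-0.2],"turn":0},{"claw":0.4,"travel":[-0.013,-0.009,-0.4],"turn":0},{"claw":0.4,"travel":[-0.013,-0.009,-0.46],"turn":0},{"claw":0.4,"travel":[-0.013,-0.009,-0.46],"turn":0},{"claw":0.4,"travel":[-0.013,-0.009,-0.46],"turn":0}]'
python3 -m inch '[{"claw":0.4,"travel":[0,0,0],"turn":0}]'
```

```text
clock: 33.15
position: [0.3623, -0.2544, 0.057]
ee_rot: [0.0, -0.02, 1.0, 0.0]
contact_force: [0.5, 0.5, 0.4]
width: 0.0599
gripper_force: 0.0
clock: 33.25
position: [0.3625, -0.2551, 0.0579]
ee_rot: [0.001, -0.019, 1.0, -0.001]
contact_force: [-0.9, -0.1, 0.3]
width: 0.0598
gripper_force: 0.0
```

```bash
python3 -m inch '[{"claw":-1,"travel":[0,0,0],"turn":0},{"claw":-1,"travel":[0,0,0],"turn":0},{"claw":-1,"travel":[0,0,0],"turn":0},{"claw":-1,"travel":[0,0,0],"turn":0}]' 30
python3 -m inch '[{"claw":-1,"travel":[0,0,0.15],"turn":0},{"claw":-1,"travel":[0,0,0.4],"turn":0},{"claw":-1,"travel":[0,0,0.45],"turn":0},{"claw":-1,"travel":[0,0,0.45],"turn":0}]'
python3 -m inch '[{"claw":-1,"travel":[0.15,0.2,0],"turn":0},{"claw":-1,"travel":[0.3,0.4,0],"turn":0},{"claw":-1,"travel":[0.45,0.6,0],"turn":0},{"claw":-1,"travel":[0.6,0.8,0],"turn":0},{"claw":-1,"travel":[0.77,1,0],"turn":0}]'
python3 -m inch '[{"claw":-1,"travel":[0,0.12,0],"turn":0},{"claw":-1,"travel":[0,0.12,-0.1],"turn":0},{"claw":-1,"travel":[0,0.12,-0.2],"turn":0},{"claw":-1,"travel":[0,0.12,-0.2],"turn":0},{"claw":-1,"travel":[0,0.12,-0.2],"turn":0}]'
python3 -c "
from h import *
s=get_state();print(s['position'],s['ee_rot'])"
```

```text
clock: 33.65
position: [0.3614, -0.2549, 0.0577]
ee_rot: [0.001, -0.019, 1.0, -0.0]
contact_force: [0.8, 2.9, 6.1]
width: 0.0238
gripper_force: 29.2
clock: 34.05
position: [0.3621, -0.2558, 0.1488]
ee_rot: [0.002, -0.019, 1.0, -0.002]
contact_force: [0.0, -0.4, -0.3]
width: 0.0238
gripper_force: 29.6
clock: 34.55
position: [0.5126, -0.0545, 0.1447]
ee_rot: [-0.002, -0.019, 1.0, 0.0]
contact_force: [0.6, -0.4, -0.5]
width: 0.0241
gripper_force: 29.7
clock: 35.05
position: [0.5124, -0.0325, 0.1055]
ee_rot: [-0.002, -0.019, 1.0, 0.0]
contact_force: [0.4, -0.4, -0.0]
width: 0.0241
gripper_force: 29.7
[ 0.51235148 -0.03251544  0.10554918] [-1.75477179e-03 -1.87335239e-02  9.99822888e-01  4.11305588e-04]
```

```bash
python3 -m inch '[{"claw":-1,"travel":[0.025,0.012,-0.1],"turn":0},{"claw":-1,"travel":[0.025,0.012,-0.2],"turn":0},{"claw":-1,"travel":[0.025,0.012,-0.225],"turn":0},{"claw":-1,"travel":[0.025,0.012,-0.225],"turn":0},{"claw":-1,"travel":[0.025,0.012,-0.225],"turn":0}]'
python3 -m inch '[{"claw":-1,"travel":[0,0,0],"turn":0}]'
```

```text
clock: 35.55
position: [0.5191, -0.0305, 0.0628]
ee_rot: [0.001, -0.019, 1.0, -0.0]
contact_force: [1.0, 0.1, -1.0]
width: 0.0242
gripper_force: 29.7
clock: 35.65
position: [0.5193, -0.0305, 0.0631]
ee_rot: [0.001, -0.019, 1.0, -0.0]
contact_force: [-0.9, -0.5, -1.5]
width: 0.0238
gripper_force: 29.7
```

```bash
python3 -m inch '[{"claw":-1,"travel":[-0.01,0.002,-0.015],"turn":0},{"claw":-1,"travel":[-0.01,0.002,-0.033],"turn":0},{"claw":-1,"travel":[-0.01,0.002,-0.033],"turn":0},{"claw":-1,"travel":[-0.01,0.002,-0.033],"turn":0}]'
python3 -m inch '[{"claw":-1,"travel":[0,0,0],"turn":0}]'
```

```text
clock: 36.05
position: [0.5164, -0.0298, 0.0553]
ee_rot: [-0.0, -0.019, 1.0, 0.0]
contact_force: [-0.9, 0.6, -0.5]
width: 0.0238
gripper_force: 29.7
clock: 36.15
position: [0.5166, -0.0298, 0.0554]
ee_rot: [0.0, -0.019, 1.0, 0.0]
contact_force: [-0.4, 0.6, -1.0]
width: 0.0237
gripper_force: 29.7
```

```bash
python3 -m inch '[{"claw":-1,"travel":[0.003,0,-0.006],"turn":0},{"claw":-1,"travel":[0.003,0,-0.006],"turn":0}]'
python3 -m inch '[{"claw":0.4,"travel":[0,0,0],"turn":0},{"claw":0.4,"travel":[0,0,0],"turn":0},{"claw":0.4,"travel":[0,0,0.1],"turn":0},{"claw":0.4,"travel":[0,0,0.3],"turn":0},{"claw":0.4,"travel":[0,0,0.5],"turn":0}]'
python3 -m inch '[{"claw":0.6,"travel":[-0.3,-0.7,0],"turn":0.002},{"claw":0.6,"travel":[-0.3,-0.7,0],"turn":0.002},{"claw":0.6,"travel":[-0.3,-0.7,0],"turn":0.002},{"claw":0.6,"travel":[-0.3,-0.7,0],"turn":0.002}]'
python3 -m inch '[{"claw":0.6,"travel":[-0.33,-0.86,0],"turn":0},{"claw":0.6,"travel":[-0.33,-0.86,0],"turn":0},{"claw":0.6,"travel":[-0.33,-0.86,0],"turn":0},{"claw":0.6,"travel":[-0.33,-0.86,0],"turn":0},{"claw":0.6,"travel":[-0.33,-0.86,0],"turn":0}]'
python3 -c "
from h import *
s=get_state();print(s['position'],s['ee_rot'])"
```

```text
clock: 36.35
position: [0.5175, -0.0297, 0.0548]
ee_rot: [0.0, -0.019, 1.0, 0.0]
contact_force: [-1.8, 1.0, 3.7]
width: 0.0237
gripper_force: 30.0
clock: 36.85
position: [0.5164, -0.0297, 0.1545]
ee_rot: [-0.001, -0.019, 1.0, 0.0]
contact_force: [1.3, -0.4, -0.3]
width: 0.06
gripper_force: 0.0
clock: 37.25
position: [0.4553, -0.1745, 0.1543]
ee_rot: [-0.0, -0.019, 1.0, -0.001]
contact_force: [0.5, 0.8, -0.1]
width: 0.0683
gripper_force: 0.0
clock: 37.75
position: [0.3904, -0.3458, 0.1541]
ee_rot: [0.0, -0.02, 1.0, -0.001]
contact_force: [0.1, 0.2, 0.0]
width: 0.0684
gripper_force: 0.0
[ 0.39043907 -0.34579305  0.1540558 ] [ 1.58901409e-04 -1.97727926e-02  9.99803799e-01 -1.17237930e-03]
```

```bash
python3 -m inch '[{"claw":0.6,"travel":[-0.011,0.002,-0.2],"turn":0.0014},{"claw":0.6,"travel":[-0.011,0.002,-0.4],"turn":0.0014},{"claw":0.6,"travel":[-0.011,0.002,-0.6],"turn":0.0014},{"claw":0.6,"travel":[-0.011,0.002,-0.615],"turn":0.0014},{"claw":0.6,"travel":[-0.011,0.002,-0.615],"turn":0.0014}]'
python3 -m inch '[{"claw":0.6,"travel":[0,0,-0.005],"turn":0},{"claw":0.6,"travel":[0,0,-0.005],"turn":0}]'
```

```text
clock: 38.25
position: [0.389, -0.3402, 0.0308]
ee_rot: [-0.001, -0.025, 1.0, 0.001]
contact_force: [-0.1, -1.0, 0.9]
width: 0.0685
gripper_force: 0.0
clock: 38.45
position: [0.3901, -0.3422, 0.032]
ee_rot: [0.001, -0.024, 1.0, -0.001]
contact_force: [-0.4, 0.6, 0.1]
width: 0.0683
gripper_force: 0.0
```

```bash
python3 -m inch '[{"claw":0.6,"travel":[-0.007,-0.015,-0.01],"turn":-0.001},{"claw":0.6,"travel":[-0.007,-0.015,-0.022],"turn":-0.001},{"claw":0.6,"travel":[-0.007,-0.015,-0.022],"turn":-0.001}]'
python3 -m inch '[{"claw":0.6,"travel":[0,0,0],"turn":0}]'
```

```text
clock: 38.75
position: [0.3874, -0.3446, 0.026]
ee_rot: [0.0, -0.022, 1.0, -0.0]
contact_force: [-0.5, 0.2, -0.9]
width: 0.0684
gripper_force: 0.0
clock: 38.85
position: [0.3874, -0.3445, 0.0259]
ee_rot: [0.0, -0.022, 1.0, 0.0]
contact_force: [-0.1, -0.4, -0.5]
width: 0.0681
gripper_force: 0.0
```

```bash
python3 -m inch '[{"claw":0.2,"travel":[0,0,0],"turn":0},{"claw":0.2,"travel":[0,0,0],"turn":0},{"claw":0.2,"travel":[0,0,0],"turn":0},{"claw":0.2,"travel":[0,0,0],"turn":0}]' 30
python3 -m inch '[{"claw":0.2,"travel":[0,0,0.1],"turn":0},{"claw":0.2,"travel":[0,0,0.3],"turn":0},{"claw":0.2,"travel":[0,0,0.5],"turn":0},{"claw":0.2,"travel":[0,0,0.5],"turn":0}]'
python3 -m inch '[{"claw":0.2,"travel":[0.15,0.17,0],"turn":0},{"claw":0.2,"travel":[0.3,0.34,0],"turn":0},{"claw":0.2,"travel":[0.45,0.51,0],"turn":0},{"claw":0.2,"travel":[0.6,0.68,0],"turn":0},{"claw":0.2,"travel":[0.72,0.847,0],"turn":0}]'
python3 -m inch '[{"claw":0.2,"travel":[0,0,-0.15],"turn":0},{"claw":0.2,"travel":[0,0,-0.25],"turn":0},{"claw":0.2,"travel":[0,0,-0.25],"turn":0},{"claw":0.2,"travel":[0,0,-0.25],"turn":0}]'
python3 -c "
from h import *
s=get_state();print(s['position'],s['ee_rot'])"
```

```text
clock: 39.25
position: [0.3874, -0.3444, 0.026]
ee_rot: [-0.0, -0.023, 1.0, 0.0]
contact_force: [-1.5, 0.9, 3.7]
width: 0.0567
gripper_force: 32.4
clock: 39.65
position: [0.3901, -0.3474, 0.1305]
ee_rot: [0.004, -0.023, 1.0, -0.004]
contact_force: [0.3, -0.4, -1.0]
width: 0.0572
gripper_force: 32.8
clock: 40.15
position: [0.5327, -0.1734, 0.1246]
ee_rot: [-0.0, -0.023, 1.0, 0.0]
contact_force: [0.4, -0.4, -0.8]
width: 0.0569
gripper_force: 32.8
clock: 40.55
position: [0.5311, -0.1749, 0.0751]
ee_rot: [-0.001, -0.023, 1.0, 0.0]
contact_force: [-0.1, 0.4, -1.8]
width: 0.0568
gripper_force: 32.8
[ 0.53113287 -0.17491763  0.07505446] [-7.25349803e-04 -2.25557723e-02  9.99745242e-01  4.02185484e-04]
```

```bash
python3 -m inch '[{"claw":0.2,"travel":[0,0,-0.1],"turn":0},{"claw":0.2,"travel":[0,0,-0.2],"turn":0},{"claw":0.2,"travel":[0,0,-0.235],"turn":0},{"claw":0.2,"travel":[0,0,-0.235],"turn":0}]'
python3 -m inch '[{"claw":0.2,"travel":[0,0,-0.003],"turn":0},{"claw":0.2,"travel":[0,0,-0.003],"turn":0}]'
```

```text
clock: 40.95
position: [0.5313, -0.1753, 0.0287]
ee_rot: [-0.0, -0.022, 1.0, 0.0]
contact_force: [0.6, -0.1, -0.3]
width: 0.0571
gripper_force: 32.8
clock: 41.15
position: [0.5323, -0.1756, 0.0293]
ee_rot: [0.001, -0.022, 1.0, -0.0]
contact_force: [-0.7, 0.3, -1.4]
width: 0.0571
gripper_force: 32.8
```

```bash
python3 -m inch '[{"claw":0.2,"travel":[-0.003,0.002,-0.015],"turn":0},{"claw":0.2,"travel":[-0.003,0.002,-0.03],"turn":0},{"claw":0.2,"travel":[-0.003,0.002,-0.03],"turn":0},{"claw":0.2,"travel":[-0.003,0.002,-0.03],"turn":0}]'
python3 -m inch '[{"claw":0.2,"travel":[0,0,-0.002],"turn":0},{"claw":0.2,"travel":[0,0,-0.002],"turn":0}]'
```

```text
clock: 41.55
position: [0.5312, -0.1747, 0.023]
ee_rot: [0.0, -0.023, 1.0, -0.0]
contact_force: [-0.2, 0.5, 4.8]
width: 0.0571
gripper_force: 33.4
clock: 41.75
position: [0.5312, -0.1747, 0.023]
ee_rot: [0.001, -0.023, 1.0, -0.0]
contact_force: [-0.6, 1.0, 7.4]
width: 0.0567
gripper_force: 33.7
```

Contact; release, rise, back off, and compare with the initial top view.

```bash
python3 -m inch '[{"claw":0.6,"travel":[0,0,0],"turn":0},{"claw":0.6,"travel":[0,0,0],"turn":0},{"claw":0.6,"travel":[0,0,0.1],"turn":0},{"claw":0.6,"travel":[0,0,0.35],"turn":0},{"claw":0.6,"travel":[0,0,0.6],"turn":0}]'
python3 -m inch '[{"claw":0.6,"travel":[-0.9,-0.5,0.3],"turn":0},{"claw":0.6,"travel":[-0.9,-0.5,0.3],"turn":0},{"claw":0.6,"travel":[-0.9,-0.5,0.3],"turn":0},{"claw":0.6,"travel":[-0.9,-0.5,0.3],"turn":0},{"claw":0.6,"travel":[-0.9,-0.5,0.3],"turn":0}]'
python3 - <<'E'
from h import *
np.set_printoptions(precision=4,suppress=True)
a=snap('top','t12')[:,:,::-1];snap('scene','s12')
new=cv2.resize(a,(800,600),interpolation=cv2.INTER_CUBIC);old=cv2.imread('pics/top0.png')
def rect(i,lo,hi,seed,r,z):
    h=cv2.cvtColor(i,cv2.COLOR_BGR2HSV);m=cv2.inRange(h,lo,hi)
    f=comp(m,seed,r)[0];q=cv2.minAreaRect(np.argwhere(f)[:,::-1].astype(np.float32));y,x=np.argwhere(f).mean(0)
    return at('top',*o((x,y)),z)[:2],q[2]
for i in(old,new):
    print('pad',rect(i,(105,100,0),(130,255,255),(425,304),45,.017),'foot',rect(i,(0,70,120),(30,255,255),(316,314),22,.018))
cv2.imwrite('pics/c12.png',np.hstack([cv2.resize(x[180:360,240:500],(400,277)) for x in(old,new)]))
E
```

```text
clock: 42.25
position: [0.53, -0.1741, 0.1418]
ee_rot: [-0.002, -0.023, 1.0, 0.001]
contact_force: [1.8, -0.3, 0.4]
width: 0.0682
gripper_force: 0.0
clock: 42.75
position: [0.3478, -0.2761, 0.203]
ee_rot: [-0.0, -0.021, 1.0, -0.001]
contact_force: [1.1, 0.2, 0.7]
width: 0.068
gripper_force: 0.0
pad (array([ 0.5299, -0.175 ]), 88.09085083007812) foot (array([ 0.5121, -0.036 ]), 90.0)
pad (array([ 0.53  , -0.1752]), 87.70938873291016) foot (array([ 0.5118, -0.0352]), 90.0)
```

View pics/c12.png

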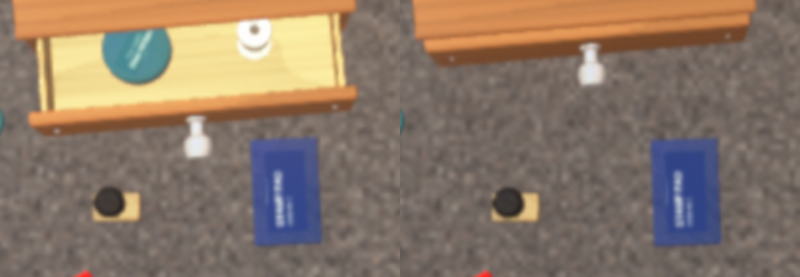

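Stamp and pad stand within 1 mm of where they were ((115,205) and (286,192) before, same in the right half), and the drawer is shut. Handing in.

```bash
python3 -m inch '[{"claw":0.6,"travel":[0,0,0],"turn":0},{"claw":0.6,"travel":[0,0,0],"turn":0}]'; python3 -c "
from rig import ticket; print(ticket.sign_off())"
```

```text
clock: 43.05
position: [0.3515, -0.274, 0.2013]
ee_rot: [-0.0, -0.023, 1.0, 0.001]
contact_force: [0.3, 0.4, -0.6]
width: 0.0687
gripper_force: 0.0
the job is handed in; nothing more can be done
None
```

The job is done and handed in at about 43 s: the pin tin is in the wide compartment and the spool in the narrow one, the drawer is shut, and the stamp and ink pad are back within about 1 mm of where they stood and turned as before.

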